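Turn the sample boards in the turnover tray and rack them face up

ROBOT

A 7-joint arm with a two-finger parallel gripper is mounted at the origin on the work surface; the furniture and walls round the work are solid. World frame = base frame: x ahead of the robot, y to its left, z up, the work surface at z = 0. Lengths are in m, angles in degrees, forces in N, time in s.
With the tool pointing down it reaches from about 0.425 to 0.875 m from the base axis. Payload 9.9 kg.
Tool frame: the origin (TCP) lies at the centre of the arm's flange, where the gripper is bolted on; the fingertips stand 173 mm ahead of it and the grasp point (between the pads) lies 155 mm ahead of it; z points along the fingers, y is the line along which they close (so a half turn about z gives the same grasp; the last joint's range is limited). The gripper opens to 85 mm and grips with 20 to 120 N. Pads are 22 mm wide; open, the fingers measure 114 mm over their backs; the gripper's body (76 mm by 85 mm) begins 54 mm behind the grasp point. The pads swing forward as they close: fully open they stand 13 mm farther back than shut.
Start: joints at [-68.113, 32.985, 1.427, 82.34, -0.859, 64.687, -3.237], TCP at [0.303, 0.603, 0.405] pointing down, gripper open.
Joint ranges: [-157.87, 157.87], [-19.46, 123.44], [-87.15, 90], [11.01, 140.99], [-62.26, 242.26], [9.8, 113.94], [-161.44, 161.44]. Speed limits (degrees/s): [127.2, 127.2, 172.46, 172.46, 180, 180, 180].

INTERFACE

Orientations are given as a 3x3 rotation matrix whose columns are the frame's x, y, z axes.
In Python, from station import bot, cam, get_obs gives the robot as it stands (bot), with the cameras (cam) and the readings as plain functions.
- The arm moves only by the shell command python3 drive.py 'ROWS'. ROWS is rows parted by semicolons, their numbers by spaces, 1 to 10 of them, each of 7 numbers: the opening from 0.0 (shut) to 1.0 (fully open), then dx, dy, dz in m, then a rotation vector rx, ry, rz in degrees; each row shifts and turns the commanded pose from where the row before left it, along the tool's axes as they then stand; what a row does not reach is not made up. A row lasts 1/10 s, in which the tool goes at most 0.05 m and 8.59 degrees, less where a joint would pass 70% of its speed; a pose out of reach is approached as far as the arm can. The fingers move at their own pace and stop on an object; the grip force is fixed at half the most. Time passes only in rows, so rows that do not move let the fingers close. It prints the time, the measured TCP pose, the force, the opening and the grip force at its end.
- get_obs(): the state, without advancing time (a new reading comes with each control period).
- cam.camera(name): name is "scene" or "top"; returns the picture (420x560x3 uint8, red, green, blue); there is no depth.
- cam.camera_params(name): a dict with "fx", "fy", "cx", "cy" (pixels), "k1" (the pictures are not rectified: a ray, as slopes to the right and down, at radius r is drawn at 1 + k1 r^2 times it, then the intrinsics apply), "rvec" (rotation vector, rad) and "tvec" (3), from world to camera coordinates, as OpenCV has them. Camera axes: x right, y down, z forward; pixel columns grow to the right and rows downward; lengths in m; the calibration is good to about 2 mm. A picture is of the moment at which its call begins. camera_params takes no time and is no camera call.
- bot.finish_job(): hands the job in; it is judged then, once.
The state is a dict: "t": time; "qpos": joint angles; "joint_vel": joint speeds; "joint_torque": joint torques, N m; "tool_pos": TCP position; "orientation": TCP orientation; "wrist_force": force on the tool from outside, world axes, zero at the start; "torque": the same for the moment, N m; "finger_gap": opening from 0.0 (shut) to 1.0 (fully open); "grasp_force": force on a finger pad.
Only numpy, scipy, OpenCV 4.12 (cv2) and the standard library are available. Lean on these libraries where they do the work, as an engineer would, in place of code of your own. Each camera call takes 0.05 s, during which the arm holds its last target. There are 200 camera calls.

TASK

The decor sample boards lie face down with their runners up. Lay all of them, still face down and crosswise, in the lanes of the turnover tray's leaf, one to a lane, and swing the leaf over by its handle so that they all tumble face up onto the bed behind. Then lower the leaf again and slide each board, face up, fully home into a slot of its own in the display rack, end flush with the front of the rack; leave the tools and scraps lying around where they are.

Things in the scene. Friction and masses are not known exactly. Their poses are not given: they have to be found in the camera images.
- board_a: sample board, 80 x 56 x 16 mm, about 70 g: white 8 mm face plate with two wooden runners (80 x 10 x 8 mm) on its back along the two long edges, like a shallow channel. Origin at the centre of the 80 x 56 x 16 envelope; x along the runners (80 mm), y across (56 mm), z out of the runner side: up while it lies face down, down once face up. 2 or 3 of the boards are present
- board_b: a second or third sample board like board_a, same size and axes
- board_c: a second or third sample board like board_a, same size and axes
- stand: turnover tray, fixed: 264 x 300 mm base, hinged leaf over its -x half, bed on its +x half. Origin on the table below the middle of the pivot line; x from leaf to bed, y along the pivot. Bed 18 mm up, x = 38 to 126 mm, cross strips 3 mm (at x = 36) and 6 mm (far) high; lanes as the leaf's, strips 10 mm high. Tumbled boards rest there, runners down, x 67 to 74 mm. End cheeks 54 mm high
- leaf (a joint): leaf angle (rad): 0 = down, level; grows as its handle is lifted up and over towards the bed; stop at 2.05. Leaf 0.45 kg, lightly damped: let go before upright it falls back to 0, past upright it stays over. As it tilts the boards slide to its foot ledge, and past about 1.8 they tumble onto the bed; they lie clear of the leaf as it is lowered again
- tray_pivot (a point): middle of the pivot line, 34 mm above the table; the leaf turns about the stand's y axis through it.
- tray_handle (a point): middle of the leaf's handle: round steel bar, 12 mm diameter, 72 mm long parallel to the pivot, on two thin rods 39 mm off the leaf's free edge (33 mm clear for a finger between). Leaf down: 154 mm in front (-x) of the pivot and 24 mm above it, 58 mm above the table. It can be pinched from above and turns in the grip as the leaf swings
- lane0 (a point): right-hand (-y) lane of the leaf: point on the leaf's floor (60 mm above the table when down) where a board's centre belongs; axes as the stand's while down. Lane pitch 88, 84 mm clear in y between strips 12 mm high, so a board's 80 mm way lies along y. Floor from 54 mm in front of this point (-x; 6 mm high lip) to 54 mm behind it (8 mm high foot ledge)
- lane1 (a point): middle lane of the leaf: point on the leaf's floor (60 mm above the table when down) where a board's centre belongs; axes as the stand's while down. Lane pitch 88, 84 mm clear in y between strips 12 mm high, so a board's 80 mm way lies along y. Floor from 54 mm in front of this point (-x; 6 mm high lip) to 54 mm behind it (8 mm high foot ledge)
- lane2 (a point): left-hand (+y) lane of the leaf: point on the leaf's floor (60 mm above the table when down) where a board's centre belongs; axes as the stand's while down. Lane pitch 88, 84 mm clear in y between strips 12 mm high, so a board's 80 mm way lies along y. Floor from 54 mm in front of this point (-x; 6 mm high lip) to 54 mm behind it (8 mm high foot ledge)
- rack: plywood display rack, fixed for the run, 88 deep x 226 wide x 35.5 mm high, open to its -x side, three slots side by side at y = -70, 0, 70 mm. Origin on the table below the middle of its front edge; boards slide in along +x.
- slot0 (a point): right-hand (-y) slot: middle of its mouth on the slot floor's front edge, 10 mm above the table; axes as the rack's. 60 wide, 19.5 high, 82 mm deep to the back wall; side walls flare at the mouth; a low rail (27 wide, 5 high, from 16 mm in) fits between a face-up board's runners, a face-down board does not go in. A board that is home has its centre 40 to 42 mm in
- slot1 (a point): middle slot: middle of its mouth on the slot floor's front edge, 10 mm above the table; axes as the rack's. 60 wide, 19.5 high, 82 mm deep to the back wall; side walls flare at the mouth; a low rail (27 wide, 5 high, from 16 mm in) fits between a face-up board's runners, a face-down board does not go in. A board that is home has its centre 40 to 42 mm in
- slot2 (a point): left-hand (+y) slot: middle of its mouth on the slot floor's front edge, 10 mm above the table; axes as the rack's. 60 wide, 19.5 high, 82 mm deep to the back wall; side walls flare at the mouth; a low rail (27 wide, 5 high, from 16 mm in) fits between a face-up board's runners, a face-down board does not go in. A board that is home has its centre 40 to 42 mm in
- hex_key: bystander: hex key, 40 x 105 x 9 mm, lying; origin at the centre of its underside
- chalk_marker: bystander: marker pen, 15 x 140 x 17 mm, lying; origin at the centre of its underside
- offcut_6: bystander: wood offcut, 50 x 75 x 30 mm; origin at the centre of its underside

How it is judged:
By the outcome, as a careful person would: the job done as asked, in the order asked, and still so for the second after the job is handed in, with the robot touching nothing.
Of board_a, board_b, board_c only 2 to 3 are there at a start; the rules pass over those that are not, and their reading is None.
At some moment in a run one of board_a, board_b, board_c may be knocked a few centimetres aside while the robot is not near it.
Once in a run the grip may slacken for a moment while it holds something.
It also fails if it takes over 210 s, if anything falls off the work surface, if the arm or the gripper's body presses on something with over 40 N, if the wrist force passes 120 N, or if a joint passes its speed limit or range.

## Working session

There is one attempt and no reset: what is moved stays moved. The work goes in short steps, Python scripts to look and compute and a shell command to move; the robot and the scene stay as the last step left them, time stands still between calls to the robot, and variables do not carry over. Pictures are saved under pics/ and viewed, at most 14 in all, crops included, and the job is handed in when it is done.

```bash
ls; mkdir -p pics
cat > h.py <<'E'
import numpy as np, cv2
from station import bot, cam, get_obs
def save(name,fn):
    im=cam.camera(name); cv2.imwrite('pics/'+fn,im[:,:,::-1]); return im
E
python3 - <<'E'
from h import *
for c in('scene','top'):
    save(c,c+'0.png'); print({k:np.round(v,4).tolist() for k,v in cam.camera_params(c).items()})
o=get_obs(); print(o)
E
```

```text
drive.py
pics
station.py
{'fx': 415.0652, 'fy': 415.0652, 'cx': 279.0477, 'cy': 207.4502, 'k1': 0.03, 'rvec': [1.8732, -1.0407, 0.6294], 'tvec': [-0.2289, 0.2824, 1.0663]}
{'fx': 499.0158, 'fy': 499.0158, 'cx': 276.812, 'cy': 215.1789, 'k1': -0.1256, 'rvec': [2.1246, -2.1356, 0.1968], 'tvec': [0.0537, 0.5183, 1.4154]}
{'t': 0.1, 'qpos': array([-68.11350984,  33.0286258 ,   1.42385421,  82.37963588,
        -0.85921653,  64.68726563,  -3.23668667]), 'joint_vel': array([-0.04231345, -0.10804349,  0.01065001, -0.09596144,  0.0776717 ,
       -0.06299307,  0.07735683]), 'joint_torque': array([ 5.85022703e-03, -7.67304468e+01,  2.25795150e+00, -2.86599576e+01,
        1.59084611e-02,  8.77245096e-03,  3.59818569e-05]), 'tool_pos': array([0.30308433, 0.60297583, 0.40393183]), 'orientation': array([[-8.93484733e-01,  4.49093176e-01, -5.92265115e-04],
       [ 4.49093559e-01,  8.93483703e-01, -1.35916576e-03],
       [-8.12128403e-05, -1.48037631e-03, -9.99998901e-01]]), 'wrist_force': array([ 0.74726788, -0.38385196, -0.37449005]), 'torque': array([0.04651141, 0.05630739, 0.0247303 ]), 'grasp_force': 0.0, 'finger_gap': 0.9937961699275674}
```

View pics/scene0.png

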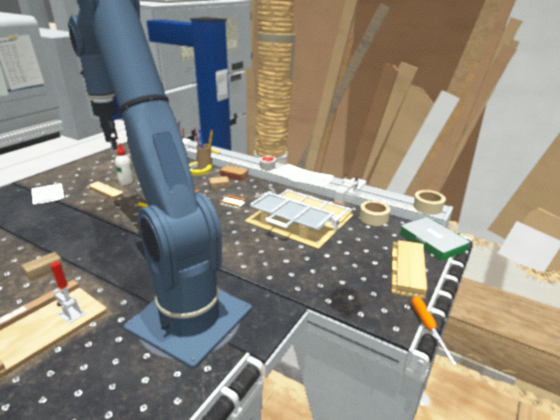

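View pics/top0.png

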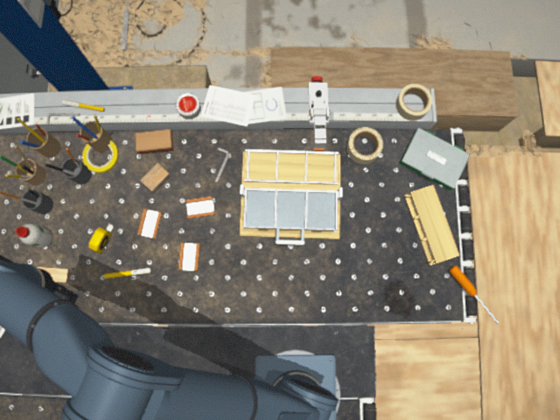

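```bash
cat >> h.py <<'E'
def P(name):
    p=cam.camera_params(name); R=cv2.Rodrigues(np.array(p['rvec'],float))[0]; return p,R,np.array(p['tvec'],float)
def proj(name,X):
    p,R,t=P(name); c=np.atleast_2d(X)@R.T+t; s=c[:,:2]/c[:,2:]; s=s*(1+p['k1']*(s**2).sum(1,keepdims=True))
    return s*[p['fx'],p['fy']]+[p['cx'],p['cy']]
def ray(name,uv):
    p,R,t=P(name); d=(np.atleast_2d(uv)-[p['cx'],p['cy']])/[p['fx'],p['fy']]; s=d.copy()
    for _ in range(20): s=d/(1+p['k1']*(s**2).sum(1,keepdims=True))
    return -R.T@t, np.c_[s,np.ones(len(s))]@R
def atz(name,uv,z):
    o,d=ray(name,uv); return o+d*((z-o[2])/d[:,2])[:,None]
def tri(uvt,uvs):
    (o1,d1),(o2,d2)=ray('top',uvt),ray('scene',uvs); out=[]
    for a,b in zip(d1,d2):
        s=np.linalg.lstsq(np.c_[a,-b],o2-o1,rcond=None)[0]; p,q=o1+s[0]*a,o2+s[1]*b; out.append(np.r_[(p+q)/2,np.linalg.norm(p-q)])
    return np.array(out)
def crop(im,x0,y0,w,h,k,fn):
    cv2.imwrite('pics/'+fn,cv2.resize(im[y0:y0+h,x0:x0+w,::-1],None,fx=k,fy=k,interpolation=cv2.INTER_CUBIC))
E
python3 - <<'E'
from h import *
t=cv2.imread('pics/top0.png')[:,:,::-1]; s=cv2.imread('pics/scene0.png')[:,:,::-1]
crop(t,130,140,215,150,3.7,'tc1.png'); crop(s,215,170,250,150,3.2,'sc1.png'); crop(t,390,120,90,160,3.7,'tc2.png')
print(atz('top',[[148,223],[201,207],[189,256],[290,195],[432,224]],.016).round(3))
E
```

```text
[[ 0.502  0.438  0.016]
 [ 0.55   0.279  0.016]
 [ 0.403  0.311  0.016]
 [ 0.586  0.011  0.016]
 [ 0.495 -0.418  0.016]]
```

View pics/tc1.png

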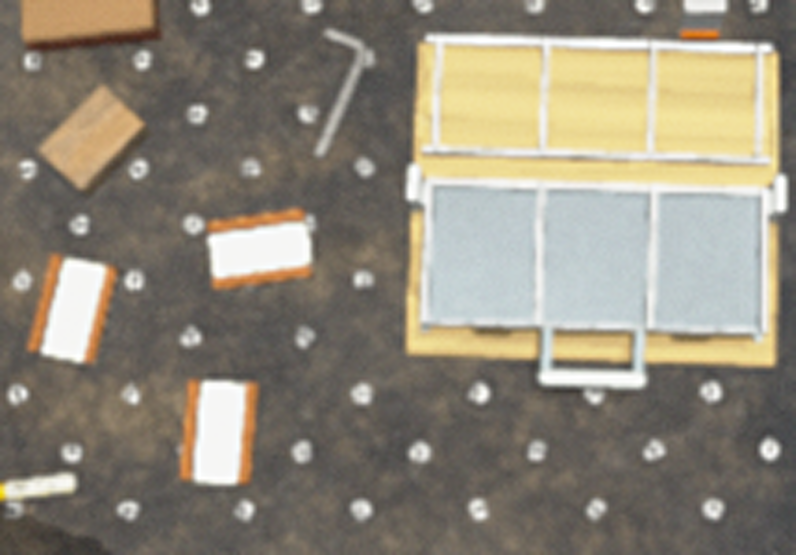

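View pics/sc1.png

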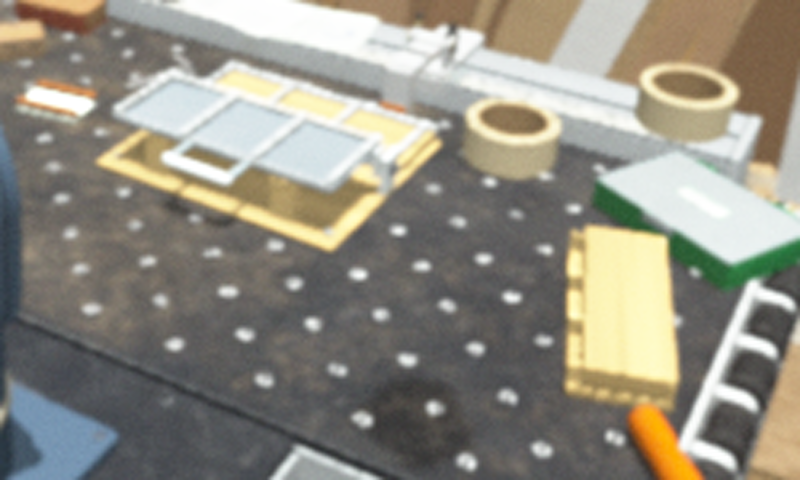

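View pics/tc2.png

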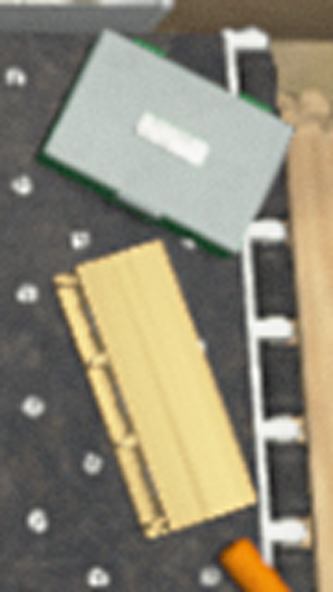

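The boards show up in the top view at (148,223), (201,207) and (189,256). The tray is centred near (290,195) with its handle at (290,240). The rack is near (432,224), its mouths facing image left (world +y). Next I'll fit models in both views.

```bash
cat >> h.py <<'E'
from scipy.optimize import minimize
K=8
def box(x0,x1,y0,y1,z0,z1): return np.array([[x,y,z] for x in(x0,x1) for y in(y0,y1) for z in(z0,z1)],float)
def place(X,p):  # p=x,y,yawdeg,dz
    c,s=np.cos(np.radians(p[2])),np.sin(np.radians(p[2])); return np.c_[X[:,0]*c-X[:,1]*s+p[0],X[:,0]*s+X[:,1]*c+p[1],X[:,2]+(p[3] if len(p)>3 else 0)]
def cost(p,model,ims,m=7,roi={}):
    tot=0
    for name,im in ims.items():
        x0,y0,x1,y1=roi[name]; lab=np.zeros(((y1-y0)*K,(x1-x0)*K),np.uint8)
        for l,X in model:
            q=((proj(name,place(X,p))-[x0,y0]+.5)*K-.5)*16
            cv2.fillConvexPoly(lab,cv2.convexHull(np.round(q).astype(np.int32)),l,shift=4)
        L=sorted({l for l,_ in model}|{0})
        A=np.stack([cv2.resize((lab==l).astype(np.float32),(x1-x0,y1-y0),interpolation=cv2.INTER_AREA).ravel() for l in L],1)
        b=im[y0:y1,x0:x1].reshape(-1,3).astype(np.float32)
        c=np.linalg.lstsq(A,b,rcond=None)[0]; r=np.abs(A@c-b); tot+=np.minimum(r,60).mean()
    return tot
def fit(model,p0,ims,step,m=7):
    V=np.concatenate([X for _,X in model]); roi={}
    for n in ims:
        q=proj(n,place(V,p0)); a=np.floor(q.min(0)-m).astype(int); b=np.ceil(q.max(0)+m).astype(int); roi[n]=(max(a[0],0),max(a[1],0),min(b[0],560),min(b[1],420))
    best=None
    for k in range(2):
        p0=np.array(p0,float); S=np.vstack([p0]+[p0+np.eye(len(p0))[i]*step[i]*(1-2*k) for i in range(len(p0))])
        r=minimize(cost,p0,args=(model,ims,m,roi),method='Nelder-Mead',options=dict(initial_simplex=S,xatol=1e-4,fatol=1e-4)); p0=r.x
    return r.x,r.fun
mm=lambda *a: box(*(np.array(a)/1000))
DOWN=[(1,mm(-40,40,-28,28,0,8)),(2,mm(-40,40,18,28,8,16)),(2,mm(-40,40,-28,-18,8,16))]
FACEUP=[(2,mm(-40,40,-28,28,0,8)),(1,mm(-40,40,-28,28,8,16))]
LEAF=[(1,mm(-115,2,-134,134,54,60))]+[(2,mm(-110,-2,y-42,y+42,60,60)) for y in(-88,0,88)]+[(1,mm(-115,2,y-2,y+2,60,72)) for y in(-132,-44,44,132)]+[(1,mm(-115,-110,-134,134,60,66)),(1,mm(-2,2,-134,134,60,68))]+[(1,mm(-160,-148,-36,36,52,64))]
RACK=[(1,mm(0,88,-113,113,0,10)),(1,mm(8,88,-113,113,10,35.5))]
E
cat > m0.py <<'E'
from h import *
t=cv2.imread('pics/top0.png')[:,:,::-1]; s=cv2.imread('pics/scene0.png')[:,:,::-1]; B={'top':t,'scene':s}
R={}
for n,g in(('b1',(.502,.438,75)),('b2',(.55,.279,8)),('b3',(.403,.311,90))):
    R[n]=fit(DOWN,g,{'top':t},(.006,.006,6)); print(n,R[n][0].round(4),R[n][1].round(2))
x,f=fit(DOWN,(*R['b2'][0],0.003),B,(.003,.003,3,.006)); print('b2 both',x.round(4),f)
for n,M,g in(('leaf',LEAF,(.61,.01,0)),('rack',RACK,(.47,-.37,-71))):
    for ims in({'top':t},{'scene':s},B):
        x,f=fit(M,(*g,0.) if len(ims)>1 else g,ims,(.006,.006,3,.005)); print(n,list(ims),x.round(4),round(f,2)); g=x[:3]
    R[n]=x,f
o=t.copy(); o=cv2.resize(o,None,fx=2,fy=2)
q=cv2.resize(s,None,fx=2,fy=2)
for n,M in(('b1',DOWN),('b2',DOWN),('b3',DOWN),('leaf',LEAF),('rack',RACK)):
    for l,X in M:
        for nm,im in(('top',o),('scene',q)):
            h=cv2.convexHull(((proj(nm,place(X,R[n][0]))+.5)*2-.5).astype(np.float32)); cv2.polylines(im,[np.round(h*8).astype(np.int32)],True,(255,0,0) if l==1 else (0,0,255),1,shift=3)
c=np.vstack([o[240:560,230:950],q[340:600,300:1020]]); cv2.imwrite('pics/ov0.png',c[:,:,::-1])
print(P('top')[1].T@-P('top')[2],P('scene')[1].T@-P('scene')[2])
E
python3 m0.py
```

```text
b1 [  0.5029   0.435  168.4743] 11.16
b2 [ 0.5513  0.2843 98.1072] 10.97
b3 [  0.4023   0.3132 176.6301] 11.0Traceback (most recent call last):
  File "m0.py", line 6, in <module>
    x,f=fit(DOWN,(*R['b2'][0],0.003),B,(.003,.003,3,.006)); print('b2 both',x.round(4),f)
        ~~~^^^^^^^^^^^^^^^^^^^^^^^^^^^^^^^^^^^^^^^^^^^^^^^
  File "h.py", line 47, in fit
    r=minimize(cost,p0,args=(model,ims,m,roi),method='Nelder-Mead',options=dict(initial_simplex=S,xatol=1e-4,fatol=1e-4)); p0=r.x
    res = _minimize_neldermead(fun, x0, args, callback, bounds=bounds,
                               **options)
    fxr = func(xr)
    fx = function(np.copy(x), *(wrapper_args + args))
  File "h.py", line 33, in cost
    q=((proj(name,place(X,p))-[x0,y0]+.5)*K-.5)*16
        ~~~~^^^^^^^^^^^^^^^^^
  File "h.py", line 8, in proj
    p,R,t=P(name); c=np.atleast_2d(X)@R.T+t; s=c[:,:2]/c[:,2:]; s=s*(1+p['k1']*(s**2).sum(1,keepdims=True))
          ~^^^^^^
  File "h.py", line 6, in P
    p=cam.camera_params(name); R=cv2.Rodrigues(np.array(p['rvec'],float))[0]; return p,R,np.array(p['tvec'],float)
ValueError: time passes only in moves, steps and waits
```

```bash
sed -i 's/^def P(name):/import functools\n@functools.lru_cache\ndef P(name):/' h.py; sed -i "s/(.502,.438,75)/(.503,.436,168)/;s/(.55,.279,8)/(.55,.281,98)/;s/(.403,.311,90)/(.403,.312,177)/" m0.py; time python3 m0.py
```

```text
b1 [  0.503    0.4351 168.9308] 12.71
b2 [ 0.5514  0.2842 97.9755] 10.67
b3 [  0.4026   0.3132 176.7655] 10.25
b2 both [5.51000e-01 2.83000e-01 9.61829e+01 9.00000e-04] 27.085132598876953
leaf ['top'] [ 0.5931  0.0085 -2.0225] 23.99
leaf ['scene'] [ 0.6026  0.0097 -0.9454] 29.56
leaf ['top', 'scene'] [ 0.5923  0.0087 -1.9662  0.0064] 55.26
rack ['top'] [  0.48    -0.3746 -72.5783] 21.73
rack ['scene'] [  0.4837  -0.3736 -72.7742] 27.79
rack ['top', 'scene'] [ 4.80400e-01 -3.74700e-01 -7.27438e+01 -6.00000e-04] 52.0
[0.25833151 0.05931914 1.4847478 ] [-0.56405705 -0.59958875  0.76911806]
real	0m9.399s
user	0m9.916s
sys	0m0.209s
```

View pics/ov0.png

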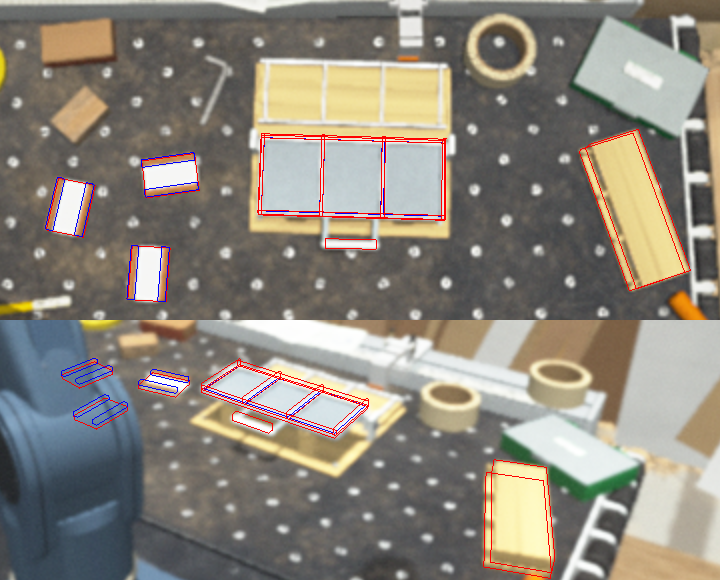

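```bash
cat > m1.py <<'E'
from h import *
t=cv2.imread('pics/top0.png')[:,:,::-1]; s=cv2.imread('pics/scene0.png')[:,:,::-1]; B={'top':t,'scene':s}
BED=[(3,mm(-132,132,-150,150,0,8)),(3,mm(34,130,-134,134,8,18)),(1,mm(34,38,-134,134,18,21)),(1,mm(126,130,-134,134,18,24))]+[(1,mm(34,130,y-2,y+2,18,28)) for y in(-132,-44,44,132)]
best=None
for off in(-4,-2,0,2,4,6):
    L=[(l,X+[off/1000,0,0]) for l,X in LEAF[:-1]]
    M=BED+L+LEAF[-1:]
    x,f=fit(M,(.597,.0087,-1.9),{'top':t},(.006,.004,2)); print(off,x.round(4),round(f,2))
    if best is None or f<best[1]: best=x,f,M,off
x,f,M,off=best
xs,fs=fit(M,x,{'scene':s},(.006,.004,2)); print('scene',xs.round(4),fs)
xb,fb=fit(M,(*x,0.),B,(.006,.004,2,.004)); print('both',xb.round(4),fb)
im=cv2.resize(t[140:250,220:360],None,fx=5,fy=5,interpolation=cv2.INTER_CUBIC)
for l,X in M:
    h=cv2.convexHull(((proj('top',place(X,x))-[220,140]+.5)*5-.5).astype(np.float32)); cv2.polylines(im,[np.round(h*8).astype(np.int32)],True,((255,0,0),(0,0,255),(0,160,0))[l-1],1,shift=3)
cv2.imwrite('pics/ov1.png',im[:,:,::-1])
E
python3 m1.py
```

```text
-4 [ 0.5943  0.0088 -2.0154] 11.92
-2 [ 0.5933  0.0089 -2.0802] 11.72
0 [ 0.5929  0.0089 -2.0705] 11.87
2 [ 0.5928  0.0089 -2.066 ] 12.24
4 [ 0.5927  0.0089 -2.013 ] 12.71
6 [ 0.5928  0.0089 -2.0699] 13.12
scene [ 0.5974  0.0076 -2.355 ] 28.472585678100586
both [ 0.5929  0.0088 -2.0996  0.0022] 39.90430450439453
```

View pics/ov1.png

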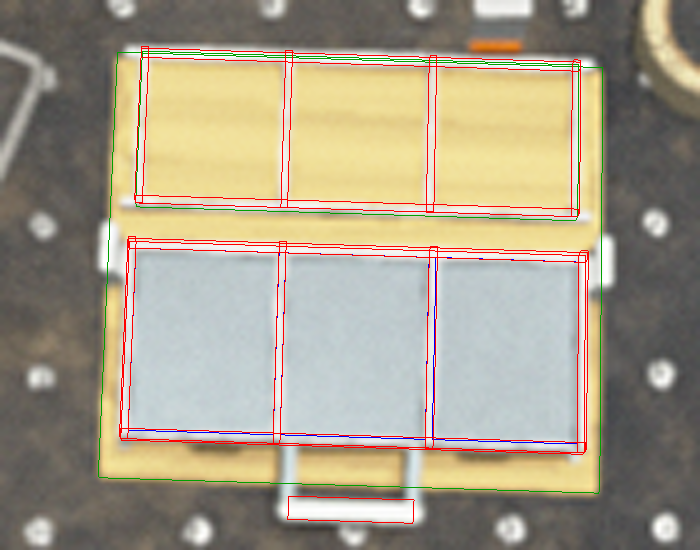

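```bash
cat > go.py <<'E'
# go.py x y z(flange) yangle: totals to go in tool axes (shift first, then turn)
import sys; from h import *; from scipy.spatial.transform import Rotation as Ro
def delta(x,y,z,a):
    o=get_obs(); R=o['orientation']; a=np.radians(a); c,s=np.cos(a),np.sin(a)
    T=np.array([[-s,c,0],[c,s,0],[0,0,-1]]).T
    return R.T@(np.array([x,y,z])-o['tool_pos']), Ro.from_matrix(R.T@T).as_rotvec(degrees=True), o
if __name__=='__main__':
    v=[float(q) for q in sys.argv[1:]]
    d,r,o=delta(*v); print('shift',d.round(4),'turn',r.round(2),'F',o['wrist_force'].round(1),'t',round(o['t'],2))
E
python3 go.py .503 .4351 .24 78.9
python3 - <<'E'
from h import *
S=(.5933,.0089,-2.08)
for n,p in(('lane0',(-58,-88)),('lane1',(-58,0)),('lane2',(-58,88)),('handle',(-154,0)),('bed',(70,0))): print(n,place(np.array([[*p,0]])/1000,S).round(4))
E
python3 drive.py '0.87 -0.036 -0.009 0.0 0 0 0; 0.87 -0.036 -0.009 0.02 0 0 -5; 0.87 -0.036 -0.0 0.03 0 0 -5.6;0.87 -0.036 -0.007 0.03 0 0 -5;0.87 -0.035 -0.005 0.03 0 0 0;0.87 -0.03 -0.0 0.03 0 0 0;0.87 -0.02 0.0 0.024 0 0 0;0.87 0 0 0 0 0 0'; python3 go.py .503 .4351 .172 78.9
```

```text
t: 0.9
tool_pos: [0.5105, 0.5001, 0.2359]
orientation: [[-0.98, 0.197, -0.003], [0.197, 0.98, -0.006], [0.001, -0.007, -1.0]]
wrist_force: [-0.9, -0.3, -0.2]
finger_gap: 0.87
grasp_force: 0.0
shift [-0.0055 -0.0648  0.0644] turn [-0.39 -0.08 -0.24] F [-0.9 -0.3 -0.2] t 0.9
```

```bash
python3 drive.py '0.87 -0.0055 -0.0348 0 -0.39 -0.08 -0.24;0.87 0 -0.03 0 0 0 0;0.87 0 0 0.015 0 0 0;0.87 0 0 0 0 0 0'; python3 go.py .503 .4351 .172 78.9
python3 - <<'E'
from h import *
t=save('top','top1.png')
for g in((.503,.4351,168.9),(.5514,.2842,98),(.4026,.3132,176.8)): x,f=fit(DOWN,g,{'top':t},(.006,.006,6)); print(x.round(4),round(f,2))
E
```

```text
t: 1.3
tool_pos: [0.5001, 0.4388, 0.2248]
orientation: [[-0.982, 0.188, 0.001], [0.188, 0.982, 0.006], [0.0, 0.006, -1.0]]
wrist_force: [-0.6, 0.7, -0.4]
finger_gap: 0.866
grasp_force: 0.0
shift [-0.0036 -0.0033  0.0528] turn [ 0.32 -0.01  0.26] F [-0.6  0.7 -0.4] t 1.3
[  0.4794   0.4044 227.6952] 13.84
[ 0.5514  0.2843 98.2101] 10.75
[  0.4025   0.3125 177.1887] 15.7
```

```bash
python3 drive.py '0.87 -0.002 -0.001 0.016 0 0 0;0.87 0 0 0 0 0 0;0.87 0 0 0 0 0 0'; python3 go.py .503 .4351 .172 78.9
```

```text
t: 1.65
tool_pos: [0.5025, 0.4382, 0.2089]
orientation: [[-0.982, 0.187, 0.002], [0.187, 0.982, 0.006], [-0.001, 0.006, -1.0]]
wrist_force: [-1.0, 0.3, 0.2]
finger_gap: 0.872
grasp_force: 0.0
shift [-0.001  -0.0032  0.0369] turn [0.35 0.04 0.3 ] F [-1.   0.3  0.2] t 1.65
```

```bash
python3 drive.py '0.87 -0.001 -0.0032 0.012 0.35 0 0.3;0.87 0 0 0.013 0 0 0;0.87 0 0 0.011 0 0 0;0.87 0 0 0 0 0 0;0.87 0 0 0 0 0 0'; python3 go.py .503 .4351 .172 78.9; python3 drive.py '0 0 0 0 0 0 0;0 0 0 0 0 0 0;0 0 0 0 0 0 0;0 0 0 0 0 0 0;0 0 0 0 0 0 0;0 0 0 0 0 0 0'; python3 drive.py '0 0 0 -0.02 0 0 0;0 0 0 -0.03 0 0 0;0 0 0 -0.03 0 0 0;0 0 0 -0.02 0 0 0;0 0 0 -0.0 0 0 0;0 0 0 0 0 0 0'
```

```text
t: 2.15
tool_pos: [0.5032, 0.4343, 0.1728]
orientation: [[-0.981, 0.193, 0.001], [0.193, 0.981, -0.0], [-0.001, -0.0, -1.0]]
wrist_force: [-0.1, 0.6, 0.3]
finger_gap: 0.869
grasp_force: 0.0
shift [0.0004 0.0007 0.0008] turn [-0.01  0.04 -0.05] F [-0.1  0.6  0.3] t 2.15
t: 2.75
tool_pos: [0.5036, 0.4346, 0.1743]
orientation: [[-0.981, 0.193, 0.003], [0.193, 0.981, 0.001], [-0.002, 0.002, -1.0]]
wrist_force: [-0.8, 0.2, 6.4]
finger_gap: 0.637
grasp_force: 64.3
t: 3.35
tool_pos: [0.5031, 0.4342, 0.2735]
orientation: [[-0.981, 0.193, 0.002], [0.193, 0.981, 0.001], [-0.002, 0.001, -1.0]]
wrist_force: [-0.7, -0.1, -0.6]
finger_gap: 0.639
grasp_force: 63.7
```

```bash
cat > held.py <<'E'
# board held face down: dz lift, guess from tool
import sys; from h import *
dz=float(sys.argv[1]); M=[(l,X+[0,0,dz]) for l,X in DOWN]
o=get_obs(); p=o['tool_pos']; a=np.degrees(np.arctan2(o['orientation'][1,1],o['orientation'][0,1]))
t=save('top',sys.argv[2]); x,f=fit(M,(p[0],p[1],a+90),{'top':t},(.005,.005,4))
print('board',x.round(4),round(f,2),'tool',p.round(4),round(a,2),'rel x,y',(o['orientation'].T@np.r_[x[:2]-p[:2],0]).round(4))
crop(t,*(proj('top',[[p[0],p[1],dz]])[0].astype(int)-[40,40]),80,80,5,'c_'+sys.argv[2])
E
python3 held.py .0992 top2.png; python3 go.py .5385 .0989 .30 -2.08
```

```text
board [  0.4702   0.464  182.3728] 10.6 tool [0.5031 0.4342 0.2735] 78.85 rel x,y [ 0.038   0.0229 -0.    ]
shift [-0.0997 -0.3219 -0.0272] turn [2.000e-02 5.000e-02 8.093e+01] F [-0.4  0.3 -1.2] t 3.4
```

View pics/c_top2.png

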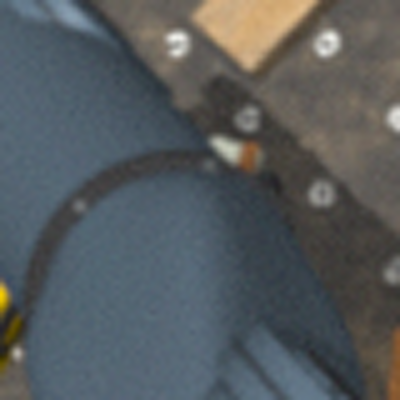

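```bash
python3 drive.py '0 -0.012 -0.04 -0.027 0 0 0;0 -0.012 -0.04 0 0 0 0;0 -0.012 -0.04 0 0 0 0;0 -0.012 -0.04 0 0 0 0;0 -0.012 -0.04 0 0 0 0;0 -0.012 -0.04 0 0 0 0;0 -0.012 -0.04 0 0 0 0;0 -0.0157 -0.0419 0 0 0 0;0 0 0 0 0 0 0'; python3 drive.py '0 0 0 0 0 0 8.1;0 0 0 0 0 0 8.1;0 0 0 0 0 0 8.1;0 0 0 0 0 0 8.1;0 0 0 0 0 0 8.1;0 0 0 0 0 0 8.1;0 0 0 0 0 0 8.1;0 0 0 0 0 0 8.1;0 0 0 0 0 0 8.1;0 0 0 0 0 0 8.1';  python3 go.py .5385 .0989 .255 -2.08
```

```text
t: 4.3
tool_pos: [0.5391, 0.0918, 0.2992]
orientation: [[-0.979, 0.203, -0.001], [0.203, 0.979, -0.004], [-0.0, -0.004, -1.0]]
wrist_force: [0.5, -0.1, 0.5]
finger_gap: 0.634
grasp_force: 63.7
t: 5.3
tool_pos: [0.5383, 0.0994, 0.2992]
orientation: [[0.043, 0.999, -0.0], [0.999, -0.043, -0.001], [-0.001, -0.0, -1.0]]
wrist_force: [-0.2, 0.9, -0.9]
finger_gap: 0.636
grasp_force: 69.3
shift [-0.0004  0.0002  0.0442] turn [-0.03  0.03 -0.4 ] F [-0.2  0.9 -0.9] t 5.3
```

```bash
python3 drive.py '0 -0.0004 0 0.02 0 0 -0.4;0 0 0 0.02 0 0 0;0 0 0 0.01 0 0 0;0 0 0 0.006 0 0 0;0 0 0 0 0 0 0;0 0 0 0 0 0 0';  python3 go.py .5385 .0989 .235 -2.08
python3 - <<'E'
from h import *
s=save('scene','s1.png'); crop(s,230,170,150,100,5,'sc2.png')
E
```

```text
t: 5.9
tool_pos: [0.539, 0.0988, 0.2447]
orientation: [[0.031, 1.0, 0.002], [1.0, -0.031, 0.0], [0.0, 0.002, -1.0]]
wrist_force: [0.3, 0.5, -0.8]
finger_gap: 0.635
grasp_force: 69.3
shift [ 0.0001 -0.0005  0.0097] turn [ 0.1  -0.02  0.32] F [ 0.3  0.5 -0.8] t 5.9
```

View pics/sc2.png

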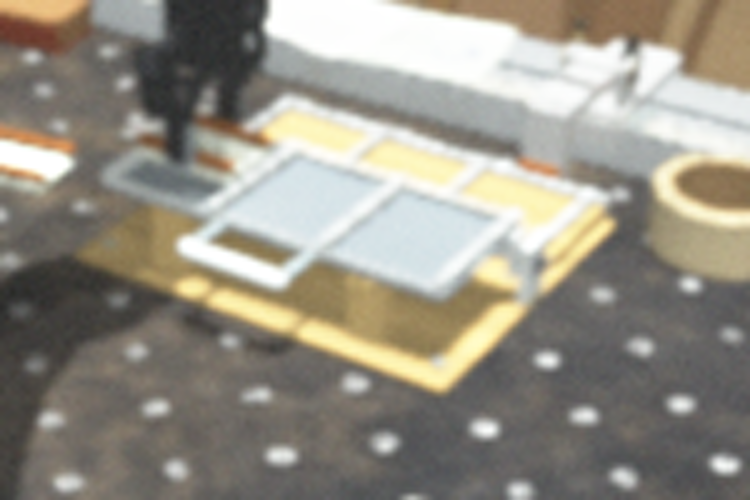

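The board hangs over the left lane, at about (200,140) in the crop, with no contact force yet. I'll lower it.

```bash
python3 drive.py '0 0 0 0.004 0 0 0.3;0 0 0 0.004 0 0 0;0 0 0 0 0 0 0;0 0 0 0 0 0 0';  python3 go.py .5385 .0989 .235 -2.08; python3 drive.py '0 0 0 0.003 0 0 0;0 0 0 0 0 0 0;0 0 0 0 0 0 0'
```

```text
t: 6.35
tool_pos: [0.5388, 0.0988, 0.2364]
orientation: [[0.036, 0.999, 0.001], [0.999, -0.036, 0.0], [0.0, 0.001, -1.0]]
wrist_force: [-0.7, 0.8, -1.1]
finger_gap: 0.635
grasp_force: 69.3
shift [ 0.0001 -0.0003  0.0014] turn [ 0.08 -0.03  0.03] F [-0.7  0.8 -1.1] t 6.35
t: 6.65
tool_pos: [0.5389, 0.0987, 0.2342]
orientation: [[0.036, 0.999, 0.002], [0.999, -0.036, 0.001], [0.001, 0.002, -1.0]]
wrist_force: [-3.4, -0.0, 11.8]
finger_gap: 0.634
grasp_force: 70.6
```

```bash
python3 drive.py '0.75 0 0 -0.001 0 0 0;0.8 0 0 0 0 0 0;0.8 0 0 0 0 0 0;0.8 0 0 -0.01 0 0 0;0.8 0 0 -0.03 0 0 0;0.8 0 0 -0.03 0 0 0;0.8 0 0 0 0 0 0';  python3 go.py .5514 .2843 .25 8.1
```

```text
t: 7.35
tool_pos: [0.5398, 0.0986, 0.3084]
orientation: [[0.036, 0.999, 0.007], [0.999, -0.036, 0.002], [0.002, 0.007, -1.0]]
wrist_force: [0.8, 0.1, 0.8]
finger_gap: 0.799
grasp_force: 0.0
shift [0.1859 0.0044 0.0588] turn [  0.43  -0.08 -10.17] F [0.8 0.1 0.8] t 7.35
```

```bash
python3 drive.py '0.87 0.037 0.001 0 0.4 0 0;0.87 0.037 0.001 0 0 0 0;0.87 0.037 0.001 0 0 0 0;0.87 0.037 0.0014 0.029 0 0 0;0.87 0.0379 0 0.03 0 0 0;0.87 0 0 0 0 0 -5;0.87 0 0 0 0 0 -5.2;0.87 0 0 0 0 0 0';  python3 go.py .5514 .2843 .177 8.1
python3 - <<'E'
from h import *
t=save('top','top3.png')
for g in((.5514,.2842,98),(.4026,.3132,176.8),): x,f=fit(DOWN,g,{'top':t},(.006,.006,6)); print(x.round(4),round(f,2))
M=[(l,X+[0,0,.06]) for l,X in DOWN]
x,f=fit(M,(.5385,.0989,88),{'top':t},(.006,.006,4)); print('lane2',x.round(4),round(f,2))
E
```

```text
t: 8.15
tool_pos: [0.5493, 0.2845, 0.2451]
orientation: [[-0.144, 0.99, -0.006], [0.99, 0.144, 0.0], [0.001, -0.006, -1.0]]
wrist_force: [-0.2, -1.1, 0.1]
finger_gap: 0.869
grasp_force: 0.0
shift [-0.0006  0.0025  0.0681] turn [-0.35 -0.06  0.16] F [-0.2 -1.1  0.1] t 8.15
[ 0.5556  0.2455 95.6638] 16.07
[  0.3763   0.3047 218.2468] 14.47
lane2 [ 0.5373  0.0999 88.3995] 18.36
```

```bash
python3 drive.py '0.87 -0.0006 0.0025 0.02 -0.35 0 0.16;0.87 0 0 0.025 0 0 0;0.87 0 0 0.023 0 0 0;0.87 0 0 0 0 0 0;0.87 0 0 0 0 0 0'; python3 go.py .5514 .2843 .177 8.1; python3 drive.py '0 0 0 0 0 0 0;0 0 0 0 0 0 0;0 0 0 0 0 0 0;0 0 0 0 0 0 0;0 0 0 0 0 0 0'; python3 drive.py '0 0 0 -0.02 0 0 0;0 0 0 -0.03 0 0 0;0 0 0 -0.04 0 0 0;0 0 0 -0.035 0 0 0;0 0 0 -0.0 0 0 0;0 0 0 0 0 0 0'; python3 go.py .5353 .011 .25 -2.08
```

```text
t: 8.7
tool_pos: [0.5521, 0.284, 0.1779]
orientation: [[-0.137, 0.991, 0.0], [0.991, 0.137, 0.001], [0.001, 0.001, -1.0]]
wrist_force: [-0.0, 0.8, -0.6]
finger_gap: 0.872
grasp_force: 0.0
shift [ 0.0004 -0.0006  0.0009] turn [ 0.03 -0.06 -0.23] F [-0.   0.8 -0.6] t 8.7
t: 9.2
tool_pos: [0.5523, 0.2843, 0.1794]
orientation: [[-0.138, 0.99, 0.003], [0.99, 0.138, 0.003], [0.002, 0.003, -1.0]]
wrist_force: [-1.5, -0.7, 7.5]
finger_gap: 0.632
grasp_force: 62.7
t: 9.8
tool_pos: [0.5518, 0.2842, 0.304]
orientation: [[-0.139, 0.99, 0.003], [0.99, 0.139, 0.003], [0.003, 0.003, -1.0]]
wrist_force: [0.2, -0.9, -1.3]
finger_gap: 0.631
grasp_force: 63.9
shift [-0.2684 -0.0545  0.0531] turn [ 0.17 -0.18 10.06] F [ 0.2 -0.9 -1.3] t 9.8
```

```bash
python3 drive.py '0 -0.038 -0.008 0 0 0 0;0 -0.038 -0.008 0 0 0 0;0 -0.038 -0.008 0 0 0 0;0 -0.038 -0.008 0 0 0 0;0 -0.038 -0.008 0 0 0 0;0 -0.038 -0.008 0.0 0 0 0;0 -0.0404 -0.0065 0.01 0 0 0;0 0 0 0.02 0 0 5;0 0 0 0.02 0 0 5;0 0 0 0 0 0 0'; python3 go.py .5353 .011 .247 -2.08
```

```text
t: 10.8
tool_pos: [0.5344, 0.0102, 0.2498]
orientation: [[0.038, 0.999, -0.003], [0.999, -0.038, 0.0], [0.0, -0.003, -1.0]]
wrist_force: [-0.6, -1.3, 1.8]
finger_gap: 0.628
grasp_force: 64.4
shift [0.0009 0.0009 0.0027] turn [-0.19 -0.01 -0.08] F [-0.6 -1.3  1.8] t 10.8
```

```bash
python3 drive.py '0 0.0005 0.001 0 -0.2 0 0;0 0 0 0.003 0 0 0;0 0 0 0.004 0 0 0;0 0 0 0 0 0 0'; python3 drive.py '0 0 0 0.002 0 0 0;0 0 0 0.0015 0 0 0;0 0 0 0 0 0 0;0 0 0 0 0 0 0'; python3 go.py .5353 .011 .239 -2.08
```

```text
t: 11.2
tool_pos: [0.5361, 0.0116, 0.2449]
orientation: [[0.034, 0.999, 0.004], [0.999, -0.034, 0.002], [0.002, 0.004, -1.0]]
wrist_force: [0.4, 0.1, -0.8]
finger_gap: 0.634
grasp_force: 64.3
t: 11.6
tool_pos: [0.5362, 0.0113, 0.2415]
orientation: [[0.035, 0.999, 0.004], [0.999, -0.035, 0.001], [0.002, 0.004, -1.0]]
wrist_force: [0.1, -0.8, -0.5]
finger_gap: 0.632
grasp_force: 64.3
shift [-0.0003 -0.0009  0.0025] turn [ 0.23 -0.09  0.07] F [ 0.1 -0.8 -0.5] t 11.6
```

```bash
python3 drive.py '0 0 0 0.0025 0 0 0;0 0 0 0 0 0 0;0 0 0 0 0 0 0'; python3 drive.py '0.75 0 0 -0.001 0 0 0;0.8 0 0 0 0 0 0;0.8 0 0 0 0 0 0;0.8 0 0 -0.01 0 0 0;0.8 0 0 -0.03 0 0 0;0.8 0 0 -0.03 0 0 0;0.8 0 0 0 0 0 0';  python3 go.py .4025 .3130 .25 87
```

```text
t: 11.9
tool_pos: [0.5364, 0.0111, 0.2394]
orientation: [[0.035, 0.999, 0.005], [0.999, -0.035, 0.001], [0.002, 0.005, -1.0]]
wrist_force: [-1.0, -1.2, 6.9]
finger_gap: 0.632
grasp_force: 65.0
t: 12.6
tool_pos: [0.537, 0.0108, 0.314]
orientation: [[0.035, 0.999, 0.01], [0.999, -0.035, 0.002], [0.002, 0.01, -1.0]]
wrist_force: [0.8, -0.0, -0.3]
finger_gap: 0.799
grasp_force: 0.0
shift [ 0.2971 -0.1458  0.0632] turn [  0.56   0.35 -89.03] F [ 0.8 -0.  -0.3] t 12.6
```

```bash
cat > look.py <<'E'
import sys; from h import *
t=save('top',sys.argv[1])
for g in((.503,.435,169),(.5514,.2842,98),(.4026,.3132,176.8)): x,f=fit(DOWN,g,{'top':t},(.006,.006,6)); print(x.round(4),round(f,2))
M=[(l,X+[0,0,.06]) for l,X in DOWN]
for g in((.538,.0989,88),(.536,.011,88),(.534,-.077,88)): x,f=fit(M,g,{'top':t},(.005,.003,3)); print('lane',x.round(4),round(f,2))
E
python3 look.py top4.png
python3 drive.py '0.8 0.037 -0.018 0 0.5 0.3 -4;0.8 0.037 -0.018 0 0 0 0;0.87 0.037 -0.018 0 0 0 0;0.87 0.037 -0.018 0.0 0 0 0;0.87 0.037 -0.018 0.0 0 0 0;0.87 0.037 -0.018 0 0 0 0;0.87 0.037 -0.018 0 0 0 0'; python3 drive.py '0.87 0 0 0 0 0 -8.5;0.87 0 0 0 0 0 -8.5;0.87 0 0 0 0 0 -8.5;0.87 0 0 0 0 0 -8.5;0.87 0 0 0 0 0 -8.5;0.87 0 0 0 0 0 -8.5;0.87 0 0 0 0 0 -8.5;0.87 0 0 0 0 0 -8.5;0.87 0 0 0 0 0 -8.5;0.87 0 0 0 0 0 -8.5'; python3 go.py .4025 .3130 .21 87
```

```text
[  0.519    0.4358 163.0085] 10.59
[  0.574    0.29   111.7724] 10.05
[  0.4029   0.3133 176.3014] 10.66
lane [ 0.5394  0.1173 89.6875] 39.47
lane [5.27200e-01 8.00000e-04 7.57789e+01] 8.31
lane [ 0.5575 -0.1135 98.2193] 35.53
t: 13.35
tool_pos: [0.4024, 0.2681, 0.3116]
orientation: [[-0.035, 0.999, -0.005], [0.999, 0.035, 0.006], [0.006, -0.005, -1.0]]
wrist_force: [1.0, 0.2, -0.3]
finger_gap: 0.869
grasp_force: 0.0
t: 14.35
tool_pos: [0.4034, 0.2667, 0.3115]
orientation: [[-0.999, 0.046, -0.006], [0.046, 0.999, 0.006], [0.006, 0.006, -1.0]]
wrist_force: [-0.1, 0.1, -0.4]
finger_gap: 0.871
grasp_force: 0.0
shift [0.0024 0.0456 0.1018] turn [ 0.33 -0.34  0.35] F [-0.1  0.1 -0.4] t 14.35
```

```bash
python3 drive.py '0.87 0.0024 0.04 0.01 0 0 0;0.87 0 0.006 0.04 0.33 -0.34 0.3;0.87 0 0 0.04 0 0 0;0.87 0 0 0.012 0 0 0;0.87 0 0 0 0 0 0'; python3 go.py .4029 .3133 .177 86.6
```

```text
t: 14.85
tool_pos: [0.4029, 0.3127, 0.2088]
orientation: [[-0.998, 0.058, -0.002], [0.058, 0.998, -0.003], [0.002, -0.003, -1.0]]
wrist_force: [-0.1, -0.1, 0.4]
finger_gap: 0.871
grasp_force: 0.0
shift [-0.      0.0007  0.0318] turn [-0.15 -0.13  0.09] F [-0.1 -0.1  0.4] t 14.85
```

```bash
python3 drive.py '0.87 0 0.0005 0.015 0 0 0;0.87 0 0 0.0165 0 0 0;0.87 0 0 0 0 0 0;0.87 0 0 0 0 0 0;0 0 0 0 0 0 0;0 0 0 0 0 0 0;0 0 0 0 0 0 0;0 0 0 0 0 0 0;0 0 0 0 0 0 0'; python3 drive.py '0 0 0 -0.02 0 0 0;0 0 0 -0.03 0 0 0;0 0 0 -0.04 0 0 0;0 0 0 -0.035 0 0 0;0 0 0 -0.0 0 0 0;0 0 0 0 0 0 0'; python3 go.py .5321 -.0769 .25 -2.08
```

```text
t: 15.75
tool_pos: [0.4039, 0.3139, 0.1806]
orientation: [[-0.998, 0.058, 0.003], [0.058, 0.998, 0.002], [-0.003, 0.002, -1.0]]
wrist_force: [-2.6, -1.4, 14.7]
finger_gap: 0.63
grasp_force: 60.2
t: 16.35
tool_pos: [0.4034, 0.3137, 0.3051]
orientation: [[-0.998, 0.058, 0.003], [0.058, 0.998, 0.002], [-0.003, 0.002, -1.0]]
wrist_force: [0.3, -1.3, -0.6]
finger_gap: 0.629
grasp_force: 64.1
shift [-0.1509 -0.3826  0.0546] turn [2.400e-01 2.000e-02 8.876e+01] F [ 0.3 -1.3 -0.6] t 16.35
```

```bash
python3 drive.py '0 -0.015 -0.0385 0 0 0 0;0 -0.015 -0.0385 0 0 0 0;0 -0.015 -0.0385 0 0 0 0;0 -0.015 -0.0385 0 0 0 0;0 -0.015 -0.0385 0 0 0 0;0 -0.015 -0.0385 0 0 0 0;0 -0.015 -0.0385 0 0 0 0;0 -0.015 -0.0385 0 0 0 0;0 -0.015 -0.0385 0 0 0 0;0 -0.015 -0.0385 0 0 0 0'; python3 drive.py '0 0 0 0 0 0 8.5;0 0 0 0 0 0 8.5;0 0 0 0 0 0 8.5;0 0 0 0 0 0 8.5;0 0 0 0 0 0 8.5;0 0 0 0 0 0 8.5;0 0 0 0 0 0 8.5;0 0 0 0 0 0 8.5;0 0 0 0 0 0 8.5;0 0 0 0 0 0 8.5'; python3 go.py .5321 -.0779 .251 -2.08
```

```text
t: 17.35
tool_pos: [0.5308, -0.0809, 0.3025]
orientation: [[-0.998, 0.058, -0.001], [0.058, 0.998, 0.001], [0.001, 0.001, -1.0]]
wrist_force: [1.0, 0.7, -0.4]
finger_gap: 0.629
grasp_force: 64.1
t: 18.35
tool_pos: [0.5304, -0.0791, 0.3025]
orientation: [[-0.023, 1.0, -0.002], [1.0, 0.023, 0.0], [0.0, -0.002, -1.0]]
wrist_force: [-0.3, 0.2, -1.5]
finger_gap: 0.626
grasp_force: 64.1
shift [0.0012 0.0018 0.0515] turn [-0.09 -0.01  3.42] F [-0.3  0.2 -1.5] t 18.35
```

```bash
python3 drive.py '0 0.0012 0.0018 0.02 0 0 3.4;0 0 0 0.02 0 0 0;0 0 0 0.0115 0 0 0;0 0 0 0 0 0 0;0 0 0 0 0 0 0'; python3 go.py .5321 -.0779 .2425 -2.08
```

```text
t: 18.85
tool_pos: [0.5326, -0.0782, 0.252]
orientation: [[0.03, 1.0, -0.0], [1.0, -0.03, 0.0], [0.0, -0.0, -1.0]]
wrist_force: [0.5, 0.2, -0.1]
finger_gap: 0.63
grasp_force: 64.1
shift [ 0.0003 -0.0006  0.0095] turn [-0.   -0.02  0.36] F [ 0.5  0.2 -0.1] t 18.85
```

```bash
python3 drive.py '0 0.0003 0 0.004 0 0 0.36;0 0 0 0.005 0 0 0;0 0 0 0 0 0 0;0 0 0 0 0 0 0'; python3 drive.py '0 0 0 0.0025 0 0 0;0 0 0 0 0 0 0;0 0 0 0 0 0 0'; python3 go.py .5321 -.0779 .2406 -2.08
```

```text
t: 19.25
tool_pos: [0.5327, -0.0777, 0.2433]
orientation: [[0.036, 0.999, 0.001], [0.999, -0.036, 0.001], [0.001, 0.001, -1.0]]
wrist_force: [0.4, -0.0, 0.1]
finger_gap: 0.628
grasp_force: 64.1
t: 19.55
tool_pos: [0.5329, -0.0777, 0.2408]
orientation: [[0.036, 0.999, 0.001], [0.999, -0.036, 0.0], [0.001, 0.001, -1.0]]
wrist_force: [0.7, -0.1, 0.6]
finger_gap: 0.629
grasp_force: 64.2
shift [-0.0002 -0.0008  0.0002] turn [ 0.08 -0.03  0.01] F [ 0.7 -0.1  0.6] t 19.55
```

```bash
python3 drive.py '0 0 0 0.0012 0 0 0;0.75 0 0 0 0 0 0;0.8 0 0 0 0 0 0;0.8 0 0 0 0 0 0;0.8 0 0 -0.01 0 0 0;0.8 0 0 -0.03 0 0 0;0.6 0 0 -0.035 0 0 0;0.3 0 0 0 0 0 0';  python3 go.py .4394 .0145 .32 -2.08; python3 drive.py '0.3 0.018 -0.018 0 0 0 0;0.3 0.018 -0.018 0 0 0 0;0.3 0.018 -0.018 0 0 0 0;0.3 0.018 -0.02 0 0 0 0;0.3 0.018 -0.02 0 0 0 0;0.3 0 0 0 0 0 0';python3 go.py .4394 .0145 .25 -2.08; python3 look.py top5.png;  python3 - <<'E'
from h import *
t=cv2.imread('pics/top5.png')[:,:,::-1]; s=save('scene','s5.png'); a=cv2.resize(t[140:250,210:360],None,fx=4,fy=4); b=cv2.resize(s[170:245,230:380],None,fx=4,fy=4); cv2.imwrite('pics/c5.png',np.vstack([b,a][::1])[:592,:,::-1])
E
```

```text
t: 20.35
tool_pos: [0.5338, -0.0783, 0.3189]
orientation: [[0.037, 0.999, 0.008], [0.999, -0.037, -0.0], [0.0, 0.008, -1.0]]
wrist_force: [-0.2, -0.7, 0.7]
finger_gap: 0.469
grasp_force: 0.0
shift [ 0.0893 -0.0977 -0.0019] turn [ 0.44 -0.01 -0.02] F [-0.2 -0.7  0.7] t 20.35
t: 20.95
tool_pos: [0.4397, 0.0177, 0.3143]
orientation: [[0.033, 0.999, -0.002], [0.999, -0.033, 0.002], [0.002, -0.002, -1.0]]
wrist_force: [0.6, 0.5, 0.6]
finger_gap: 0.301
grasp_force: 0.0
shift [-0.0033 -0.      0.0643] turn [-0.11 -0.1   0.19] F [0.6 0.5 0.6] t 20.95
[  0.5182   0.4337 160.3944] 10.47
[  0.5748   0.2859 109.6548] 9.97
[  0.4094   0.3413 232.1439] 8.95
lane [ 0.5382  0.1119 86.5938] 36.46
lane [5.14000e-01 2.00000e-04 9.00304e+01] 13.64
lane [ 5.37000e-01 -3.48000e-02  5.37733e+01] 35.42
```

View pics/c5.png

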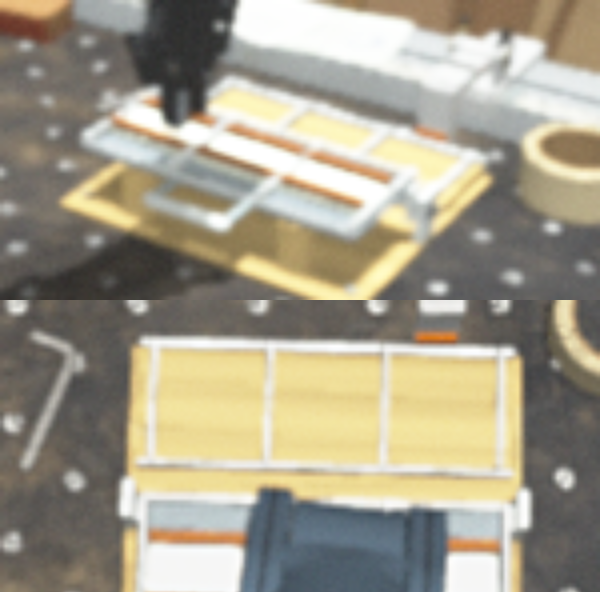

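All three boards lie flat in their lanes, white with brown runners (scene crop (150,110) to (370,190)). Next I'll go to the handle.

```bash
python3 drive.py '0.3 -0.0033 0 0.03 -0.1 0 0.2;0.3 0 0 0.03 0 0 0;0.3 0 0 0.02 0 0 0;0.3 0 0 0 0 0 0'; python3 go.py .4394 .0145 .213 -2.08
```

```text
t: 21.45
tool_pos: [0.4421, 0.0115, 0.2326]
orientation: [[0.041, 0.999, -0.001], [0.999, -0.041, -0.0], [-0.0, -0.001, -1.0]]
wrist_force: [-0.2, -0.9, 0.2]
finger_gap: 0.299
grasp_force: 0.0
shift [ 0.0029 -0.0029  0.0196] turn [-0.03  0.03 -0.28] F [-0.2 -0.9  0.2] t 21.45
```

```bash
python3 drive.py '0.3 0.0 -0.0025 0.01 0 0 -0.28;0.3 0 0 0.0096 0 0 0;0.3 0 0 0 0 0 0;0 0 0 0 0 0 0;0 0 0 0 0 0 0;0 0 0 0 0 0 0;0 0 0 0 0 0 0'; python3 go.py .4394 .0145 .213 -2.08
```

```text
t: 22.15
tool_pos: [0.4388, 0.0123, 0.2153]
orientation: [[0.035, 0.999, 0.001], [0.999, -0.035, 0.001], [0.001, 0.001, -1.0]]
wrist_force: [-5.1, -0.7, 5.3]
finger_gap: 0.118
grasp_force: 58.9
shift [0.0022 0.0005 0.0023] turn [ 0.06 -0.04  0.08] F [-5.1 -0.7  5.3] t 22.15
```

Run:
```python
import numpy as np
f=lambda th:np.array([-.154*np.cos(np.radians(th))+.024*np.sin(np.radians(th)), .154*np.sin(np.radians(th))+.024*np.cos(np.radians(th))])
a=list(range(0,116,5))
for i in range(len(a)-1):
    d=f(a[i+1])-f(a[i]); print(a[i+1],'0 0 %.4f %.4f 0 0 0;'%(d[0],-d[1]),f(a[i+1]).round(4))
```

```text
5 0 0 0.0027 -0.0133 0 0 0; [-0.1513  0.0373]
10 0 0 0.0038 -0.0130 0 0 0; [-0.1475  0.0504]
15 0 0 0.0050 -0.0127 0 0 0; [-0.1425  0.063 ]
20 0 0 0.0060 -0.0122 0 0 0; [-0.1365  0.0752]
25 0 0 0.0071 -0.0116 0 0 0; [-0.1294  0.0868]
30 0 0 0.0081 -0.0110 0 0 0; [-0.1214  0.0978]
35 0 0 0.0090 -0.0102 0 0 0; [-0.1124  0.108 ]
40 0 0 0.0098 -0.0094 0 0 0; [-0.1025  0.1174]
45 0 0 0.0106 -0.0085 0 0 0; [-0.0919  0.1259]
50 0 0 0.0113 -0.0075 0 0 0; [-0.0806  0.1334]
55 0 0 0.0119 -0.0065 0 0 0; [-0.0687  0.1399]
60 0 0 0.0125 -0.0055 0 0 0; [-0.0562  0.1454]
65 0 0 0.0129 -0.0043 0 0 0; [-0.0433  0.1497]
70 0 0 0.0132 -0.0032 0 0 0; [-0.0301  0.1529]
75 0 0 0.0134 -0.0020 0 0 0; [-0.0167  0.155 ]
80 0 0 0.0136 -0.0009 0 0 0; [-0.0031  0.1558]
85 0 0 0.0136 0.0003 0 0 0; [0.0105 0.1555]
90 0 0 0.0135 0.0015 0 0 0; [0.024 0.154]
95 0 0 0.0133 0.0027 0 0 0; [0.0373 0.1513]
100 0 0 0.0130 0.0038 0 0 0; [0.0504 0.1475]
105 0 0 0.0127 0.0050 0 0 0; [0.063  0.1425]
110 0 0 0.0122 0.0060 0 0 0; [0.0752 0.1365]
115 0 0 0.0116 0.0071 0 0 0; [0.0868 0.1294]
```

```bash
python3 drive.py '0 0 0.0027 -0.0133 0 0 0;0 0 0.0038 -0.0130 0 0 0;0 0 0.0050 -0.0127 0 0 0;0 0 0.0060 -0.0122 0 0 0'; python3 drive.py '0 0 0.0071 -0.0116 0 0 0;0 0 0.0081 -0.0110 0 0 0;0 0 0.0090 -0.0102 0 0 0;0 0 0.0098 -0.0094 0 0 0;0 0 0.0106 -0.0085 0 0 0;0 0 0 0 0 0 0'; python3 go.py .5014 .0123 .3171 -2.08
```

```text
t: 22.55
tool_pos: [0.4556, 0.0117, 0.2664]
orientation: [[0.035, 0.999, -0.001], [0.999, -0.035, 0.0], [0.0, -0.001, -1.0]]
wrist_force: [-3.9, 0.0, -5.4]
finger_gap: 0.116
grasp_force: 58.3
t: 23.15
tool_pos: [0.4982, 0.01, 0.3181]
orientation: [[0.035, 0.999, -0.007], [0.999, -0.035, 0.002], [0.002, -0.007, -1.0]]
wrist_force: [-24.3, 0.7, 28.4]
finger_gap: 0.108
grasp_force: 60.0
shift [0.0024 0.0031 0.001 ] turn [-0.39 -0.11  0.07] F [-24.3   0.7  28.4] t 23.15
```

```bash
python3 drive.py '0 0 -0.002 -0.003 0 0 0;0 0 0 0 0 0 0';  python3 drive.py '0 0 0 0 0 0 0'
```

```text
t: 23.35
tool_pos: [0.4991, 0.0102, 0.3204]
orientation: [[0.035, 0.999, 0.003], [0.999, -0.035, 0.0], [0.0, 0.003, -1.0]]
wrist_force: [-3.2, -0.2, 1.0]
finger_gap: 0.111
grasp_force: 60.7
t: 23.45
tool_pos: [0.4989, 0.0102, 0.3201]
orientation: [[0.035, 0.999, 0.002], [0.999, -0.035, 0.0], [0.0, 0.002, -1.0]]
wrist_force: [-5.4, -2.0, 3.3]
finger_gap: 0.111
grasp_force: 60.9
```

```bash
python3 drive.py '0 0 0.0113 -0.0075 0 0 0;0 0 0.0119 -0.0065 0 0 0;0 0 0.0125 -0.0055 0 0 0;0 0 0 0 0 0 0'; python3 drive.py '0 0 0.0129 -0.0043 0 0 0;0 0 0.0132 -0.0032 0 0 0;0 0 0.0134 -0.0020 0 0 0;0 0 0 0 0 0 0'
```

```text
t: 23.85
tool_pos: [0.5361, 0.0088, 0.3411]
orientation: [[0.035, 0.999, 0.005], [0.999, -0.035, 0.001], [0.001, 0.005, -1.0]]
wrist_force: [-7.0, -0.2, 15.6]
finger_gap: 0.114
grasp_force: 62.9
t: 24.25
tool_pos: [0.5771, 0.0075, 0.3506]
orientation: [[0.035, 0.999, 0.009], [0.999, -0.035, 0.0], [0.0, 0.009, -1.0]]
wrist_force: [2.7, -0.4, 7.1]
finger_gap: 0.112
grasp_force: 63.2
```

```bash
python3 drive.py '0 0 0.0136 -0.0009 0 0 0;0 0 0.0136 0.0003 0 0 0;0 0 0.0135 0.0015 0 0 0;0 0 0.0133 0.0027 0 0 0;0 0 0 0 0 0 0'; python3 drive.py '0 0 0.0130 0.0038 0 0 0;0 0 0.0127 0.0050 0 0 0;0 0 0.0122 0.0060 0 0 0;0 0 0 0 0 0 0;0 0 0 0 0 0 0'
python3 - <<'E'
from h import *
save('scene','s6.png')
E
```

```text
t: 24.75
tool_pos: [0.6298, 0.0058, 0.3455]
orientation: [[0.035, 0.999, 0.004], [0.999, -0.035, -0.0], [-0.0, 0.004, -1.0]]
wrist_force: [1.2, -0.7, 2.3]
finger_gap: 0.112
grasp_force: 64.5
t: 25.25
tool_pos: [0.6671, 0.0043, 0.3313]
orientation: [[0.035, 0.999, 0.005], [0.999, -0.035, -0.0], [0.0, 0.005, -1.0]]
wrist_force: [3.5, -1.6, 2.4]
finger_gap: 0.111
grasp_force: 63.8
```

Now the last bit to about 115° and a look.

```bash
python3 drive.py '0 0 0.006 0.0034 0 0 0;0 0 0.0056 0.0035 0 0 0;0 0 0 0 0 0 0;0 0 0 0 0 0 0;0 0 0 0 0 0 0;0 0 0 0 0 0 0;0 0 0 0 0 0 0';  python3 - <<'E'
from h import *
s=save('scene','s7.png'); t=save('top','t7.png'); a=cv2.resize(t[140:250,210:360],None,fx=4,fy=4); b=cv2.resize(s[165:240,230:380],None,fx=4,fy=4); cv2.imwrite('pics/c7.png',np.vstack([b,a])[:592,:,::-1])
E
```

```text
t: 26.0
tool_pos: [0.6783, 0.0038, 0.3245]
orientation: [[0.035, 0.999, 0.004], [0.999, -0.035, 0.0], [0.0, 0.004, -1.0]]
wrist_force: [2.3, -3.2, 6.5]
finger_gap: 0.113
grasp_force: 64.1
```

View pics/c7.png

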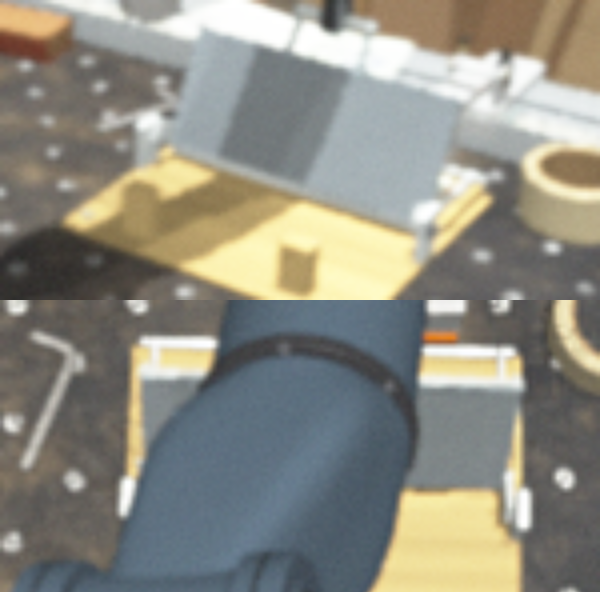

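```bash
python3 drive.py '0 0 0.0025 0.0018 0 0 0;0 0 0 0 0 0 0;0 0 0.0025 0.0018 0 0 0;0 0 0 0 0 0 0;0 0 0 0 0 0 0'; python3 drive.py '0 0 -0.005 -0.0036 0 0 0;0 0 -0.0056 -0.0035 0 0 0;0 0 -0.006 -0.0034 0 0 0;0 0 -0.0122 -0.006 0 0 0;0 0 -0.0127 -0.005 0 0 0;0 0 -0.013 -0.0038 0 0 0;0 0 0 0 0 0 0'; python3 drive.py '0 0 -0.0133 -0.0027 0 0 0;0 0 -0.0135 -0.0015 0 0 0;0 0 -0.0136 -0.0003 0 0 0;0 0 -0.0136 0.0009 0 0 0;0 0 0 0 0 0 0'
python3 - <<'E'
from h import *
s=save('scene','s8.png'); t=save('top','t8.png'); a=cv2.resize(t[140:250,210:360],None,fx=4,fy=4); b=cv2.resize(s[165:240,230:380],None,fx=4,fy=4); cv2.imwrite('pics/c8.png',np.vstack([b,a])[:592,:,::-1])
E
```

```text
t: 26.6
tool_pos: [0.6834, 0.0037, 0.3206]
orientation: [[0.035, 0.999, 0.004], [0.999, -0.035, 0.0], [0.0, 0.004, -1.0]]
wrist_force: [3.9, -4.0, 2.8]
finger_gap: 0.107
grasp_force: 64.8
t: 27.3
tool_pos: [0.6284, 0.0056, 0.3472]
orientation: [[0.035, 0.999, 0.006], [0.999, -0.035, 0.001], [0.001, 0.006, -1.0]]
wrist_force: [5.0, -3.3, 7.2]
finger_gap: 0.111
grasp_force: 62.7
t: 27.8
tool_pos: [0.5736, 0.0075, 0.3501]
orientation: [[0.035, 0.999, 0.004], [0.999, -0.035, 0.001], [0.001, 0.004, -1.0]]
wrist_force: [0.2, -4.2, 13.1]
finger_gap: 0.111
grasp_force: 63.9
```

View pics/c8.png

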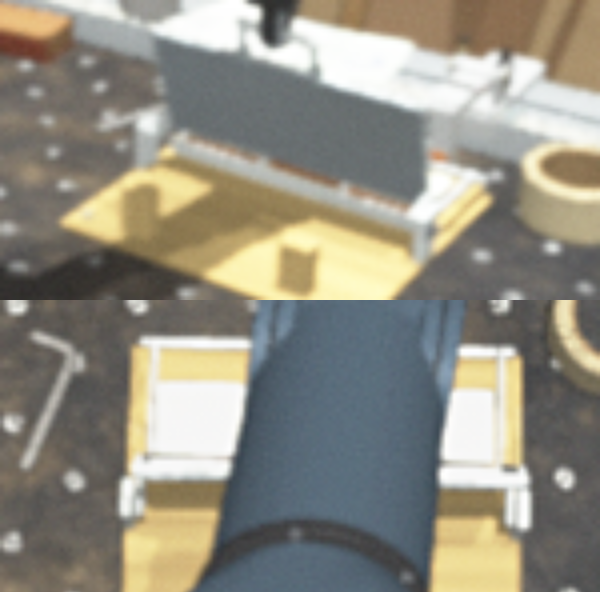

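The boards lie face up on the bed: white faces at (200,420) and (470,425), with brown runners under the leaf in the scene crop. I'll go on lowering the leaf.

```bash
python3 drive.py '0 0 -0.0134 0.002 0 0 0;0 0 -0.0132 0.0032 0 0 0;0 0 -0.0129 0.0043 0 0 0;0 0 -0.0125 0.0055 0 0 0;0 0 -0.0119 0.0065 0 0 0;0 0 -0.0113 0.0075 0 0 0;0 0 0 0 0 0 0'; python3 drive.py '0 0 -0.0106 0.0085 0 0 0;0 0 -0.0098 0.0094 0 0 0;0 0 -0.009 0.0102 0 0 0;0 0 -0.0075 0.0115 0 0 0;0 0 -0.0065 0.0121 0 0 0;0 0 0 0 0 0 0';python3 go.py .4388 .0123 .2155 -2.08
```

```text
t: 28.6
tool_pos: [0.4979, 0.0104, 0.3188]
orientation: [[0.035, 0.999, -0.001], [0.999, -0.035, 0.0], [0.0, -0.001, -1.0]]
wrist_force: [0.1, -4.1, -2.3]
finger_gap: 0.109
grasp_force: 62.6
t: 29.2
tool_pos: [0.4554, 0.0122, 0.267]
orientation: [[0.035, 0.999, -0.001], [0.999, -0.035, 0.001], [0.001, -0.001, -1.0]]
wrist_force: [-1.4, -1.6, -2.1]
finger_gap: 0.113
grasp_force: 64.6
shift [-0.0005 -0.0165  0.0515] turn [-0.06 -0.03  0.09] F [-1.4 -1.6 -2.1] t 29.2
```

```bash
python3 drive.py '0 0 -0.006 0.0122 0 0 0;0 0 -0.005 0.0127 0 0 0;0 0 -0.0036 0.0130 0 0 0;0 0 -0.0022 0.0120 0 0 0;0 0 0 0.001 0 0 0;0 0 0 0 0 0 0';python3 drive.py '0.3 0 0 0 0 0 0;0.3 0 0 0 0 0 0;0.3 0 0 0 0 0 0;0.3 0 0 -0.03 0 0 0;0.4 0 0 -0.04 0 0 0;0.6 0 0 -0.04 0 0 0;0.8 0 0 0 0 0 0'
```

```text
t: 29.8
tool_pos: [0.439, 0.0125, 0.2174]
orientation: [[0.035, 0.999, -0.0], [0.999, -0.035, 0.001], [0.001, -0.0, -1.0]]
wrist_force: [-4.4, -2.6, 5.9]
finger_gap: 0.113
grasp_force: 66.5
t: 30.5
tool_pos: [0.4405, 0.0123, 0.3312]
orientation: [[0.035, 0.999, 0.01], [0.999, -0.035, 0.002], [0.002, 0.01, -1.0]]
wrist_force: [0.4, 0.2, -0.3]
finger_gap: 0.73
grasp_force: 0.0
```

```bash
cat > bed.py <<'E'
import sys; from h import *
t=save('top',sys.argv[1]); S=(.5933,.0089,-2.08)
M=[(l,X+[0,0,.018]) for l,X in [(1,mm(-40,40,-28,28,0,16))]]
for i,y in enumerate((-.088,0,.088)):
    g=place(np.array([[.070,y,0]]),S)[0]; x,f=fit(M,(g[0],g[1],88),{'top':t},(.005,.002,2),m=2); 
    c=np.radians(-S[2]); d=x[:2]-S[:2]; print('lane',i,x.round(4),round(f,2),'in stand',(d[0]*np.cos(c)-d[1]*np.sin(c)).round(4),(d[0]*np.sin(c)+d[1]*np.cos(c)).round(4))
E
python3 bed.py t9.png
```

```text
lane 0 [ 6.60100e-01 -7.89000e-02  8.85909e+01] 10.19 in stand 0.0699 -0.0853
lane 1 [6.66400e-01 4.20000e-03 8.69084e+01] 9.96 in stand 0.0733 -0.0021
lane 2 [ 0.6653  0.096  89.0392] 8.23 in stand 0.0688 0.0896
```

```bash
python3 go.py .661 -.0545 .26 -2.08
```

```text
shift [-0.0598  0.2227  0.0708] turn [ 0.43 -0.12  0.14] F [-0.4  0.1 -0.3] t 30.55
```

```bash
python3 drive.py '0.8 -0.01 0.037 0 0.4 0 0;0.8 -0.01 0.037 0 0 0 0;0.8 -0.01 0.037 0 0 0 0;0.8 -0.01 0.037 0.0 0 0 0;0.8 -0.01 0.037 0.03 0 0 0;0.8 -0.0098 0.0377 0.04 0 0 0;0.8 0 0 0 0 0 0;0.8 0 0 0 0 0 0'; python3 go.py .661 -.0545 .198 -2.08
```

```text
t: 31.35
tool_pos: [0.655, -0.054, 0.2576]
orientation: [[0.035, 0.999, -0.009], [0.999, -0.035, 0.001], [0.0, -0.009, -1.0]]
wrist_force: [-0.4, -0.2, 0.4]
finger_gap: 0.8
grasp_force: 0.0
shift [-0.0003  0.0066  0.0596] turn [-0.54 -0.03  0.06] F [-0.4 -0.2  0.4] t 31.35
```

```bash
python3 drive.py '0.8 0 0.004 0.02 -0.3 0 0;0.8 0 0 0.018 0 0 0;0.8 0 0 0 0 0 0;0.8 0 0 0 0 0 0'; python3 go.py .661 -.0545 .198 -2.08
```

```text
t: 31.75
tool_pos: [0.6591, -0.0537, 0.224]
orientation: [[0.035, 0.999, 0.002], [0.999, -0.035, 0.001], [0.001, 0.002, -1.0]]
wrist_force: [-0.0, 0.1, 0.5]
finger_gap: 0.8
grasp_force: 0.0
shift [-0.0008  0.0019  0.026 ] turn [ 0.1  -0.06  0.1 ] F [-0.   0.1  0.5] t 31.75
```

```bash
python3 drive.py '0.8 -0.0008 0.0015 0.012 0 0 0;0.8 0 0 0.010 0 0 0;0.8 0 0 0 0 0 0;0.8 0 0 0.003 0 0 0;0.8 0 0 0 0 0 0'; python3 go.py .661 -.0545 .198 -2.08;  python3 drive.py '0 0 0 0 0 0 0;0 0 0 0 0 0 0;0 0 0 0 0 0 0;0 0 0 0 0 0 0;0 0 0 0 0 0 0'; python3 drive.py '0 0 0 -0.02 0 0 0;0 0 0 -0.03 0 0 0;0 0 0 -0.03 0 0 0;0 0 0 0 0 0 0'
```

```text
t: 32.25
tool_pos: [0.6609, -0.0548, 0.1973]
orientation: [[0.035, 0.999, 0.001], [0.999, -0.035, 0.0], [0.001, 0.001, -1.0]]
wrist_force: [-0.9, 0.2, -0.4]
finger_gap: 0.798
grasp_force: 0.0
shift [ 0.0003  0.0001 -0.0007] turn [ 0.03 -0.03  0.09] F [-0.9  0.2 -0.4] t 32.25
t: 32.75
tool_pos: [0.661, -0.0549, 0.1984]
orientation: [[0.035, 0.999, 0.002], [0.999, -0.035, 0.001], [0.001, 0.001, -1.0]]
wrist_force: [-1.6, 1.1, 5.2]
finger_gap: 0.63
grasp_force: 62.7
t: 33.15
tool_pos: [0.6621, -0.0555, 0.282]
orientation: [[0.035, 0.999, 0.008], [0.999, -0.035, -0.0], [0.0, 0.008, -1.0]]
wrist_force: [1.3, -0.2, -1.4]
finger_gap: 0.628
grasp_force: 63.4
```

Run:
```python
from h import *
t=cv2.imread('pics/top0.png')[:,:,::-1]; s=cv2.imread('pics/scene0.png')[:,:,::-1]
best=None
for r in(0,4,8,12,16,20):
    M=[(1,mm(0,88,-113,113,0,10)),(2,mm(r,88,-113,113,10,35.5)),(3,mm(r,88,-113,113,35.5,35.5))]
    x,f=fit(M,(.48,-.3746,-72.6),{'top':t},(.005,.005,2),m=4); print(r,x.round(4),round(f,2))
    if best is None or f<best[1]: best=x,f,M
x,f,M=best
xs,_=fit(M,(*x,0.),{'top':t,'scene':s},(.005,.005,2,.003),m=4); print('both',xs.round(4))
im=cv2.resize(t[170:275,390:475],None,fx=5.6,fy=5.6,interpolation=cv2.INTER_CUBIC)
for l,X in M+[(3,mm(0,16,y-30,y+30,10,10)) for y in(-70,0,70)]:
    h=cv2.convexHull(((proj('top',place(X,x))-[390,170]+.5)*5.6-.5).astype(np.float32)); cv2.polylines(im,[np.round(h*8).astype(np.int32)],True,((255,0,0),(0,0,255),(0,160,0))[l-1],1,shift=3)
cv2.imwrite('pics/ov2.png',im[:,:,::-1])
```

```text
0 [  0.4795  -0.3726 -72.7476] 20.56
4 [  0.4801  -0.3747 -72.6243] 20.86
8 [  0.4801  -0.3755 -72.6435] 19.07
12 [  0.4795  -0.3732 -72.7845] 18.46
16 [  0.4795  -0.3729 -72.7563] 19.7
20 [  0.4797  -0.3738 -72.6098] 19.49
both [ 4.79400e-01 -3.73700e-01 -7.26409e+01 -1.20000e-03]
```

View pics/ov2.png

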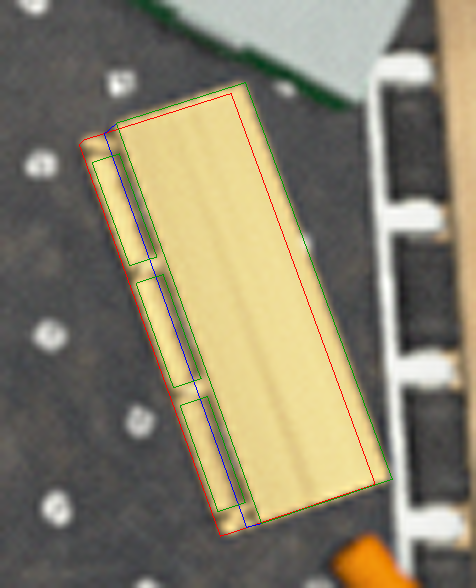

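```bash
cat > rk.py <<'E'
# rk.py slot toolx z : tool target for rack slot
import sys; from h import *; from go import delta
i,x,z=int(sys.argv[1]),float(sys.argv[2]),float(sys.argv[3])
W=place(np.array([[x,(i-1)*.070,0]]),(.4795,-.3735,-72.7))[0]
d,r,o=delta(W[0],W[1],z,17.3); print('shift',d.round(4),'turn',r.round(2),'F',o['wrist_force'].round(1),'gap',round(o['finger_gap'],3),'t',round(o['t'],2))
E
python3 rk.py 2 -.07 .25
```

```text
shift [-0.235  -0.1287  0.0309] turn [  0.45   0.07 -19.31] F [ 1.3 -0.2 -1.4] gap 0.628 t 33.15
```

```bash
python3 drive.py '0 -0.0335 -0.0184 0 0.4 0 0;0 -0.0335 -0.0184 0 0 0 0;0 -0.0335 -0.0184 0 0 0 0;0 -0.0335 -0.0184 0 0 0 0;0 -0.0335 -0.0184 0 0 0 0;0 -0.0335 -0.0184 0 0 0 0;0 -0.034 -0.0184 0.03 0 0 -6.5;0 0 0 0 0 0 -6.4;0 0 0 0 0 0 -6.4;0 0 0 0 0 0 0'; python3 rk.py 2 -.07 .1925
```

```text
t: 34.15
tool_pos: [0.5234, -0.2857, 0.2477]
orientation: [[-0.298, 0.954, -0.006], [0.954, 0.298, 0.001], [0.003, -0.006, -1.0]]
wrist_force: [-0.2, -0.1, -0.9]
finger_gap: 0.631
grasp_force: 63.5
shift [-0.001   0.0023  0.0551] turn [-0.33 -0.18  0.06] F [-0.2 -0.1 -0.9] gap 0.631 t 34.15
```

```bash
python3 drive.py '0 -0.001 0.0015 0.02 -0.3 -0.2 0;0 0 0 0.02 0 0 0;0 0 0 0.015 0 0 0;0 0 0 0 0 0 0;0 0 0 0 0 0 0'; python3 rk.py 2 -.07 .1925;  python3 - <<'E'
from h import *
s=save('scene','s10.png'); t=save('top','t10.png'); a=cv2.resize(t[160:280,370:480],None,fx=4.5,fy=4.5); b=cv2.resize(s[210:330,350:440],None,fx=4.5,fy=4.5); cv2.imwrite('pics/c10.png',np.hstack([b,a])[:,:800,::-1])
E
```

```text
t: 34.65
tool_pos: [0.5256, -0.2855, 0.1932]
orientation: [[-0.296, 0.955, -0.0], [0.955, 0.296, -0.001], [-0.001, -0.001, -1.0]]
wrist_force: [-0.7, 0.1, -0.3]
finger_gap: 0.629
grasp_force: 63.5
shift [-0.0003 -0.0001  0.0007] turn [-0.04  0.05 -0.07] F [-0.7  0.1 -0.3] gap 0.629 t 34.65
```

View pics/c10.png

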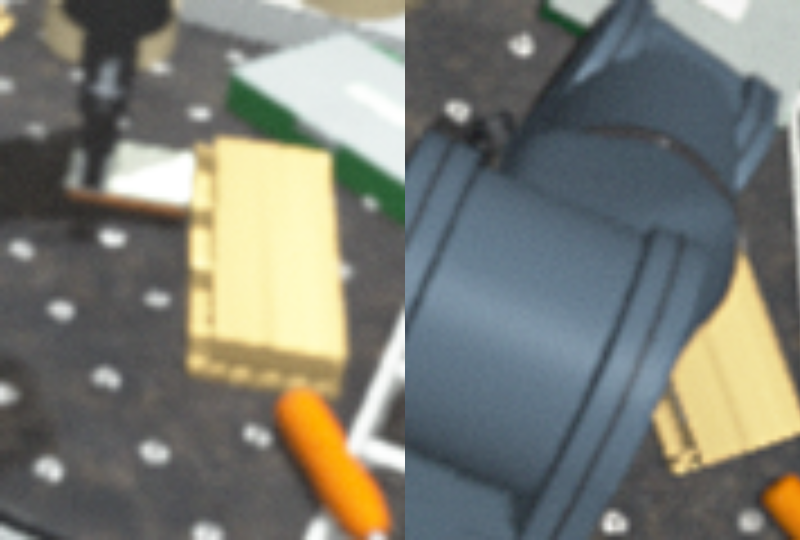

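The board is held level, face up, just in front of the rear slot ((130,180) in the scene crop). I'll insert it.

```bash
python3 drive.py '0 -0.01 0 0 0 0 0;0 -0.01 0 0 0 0 0;0 0 0 0 0 0 0'; python3 drive.py '0 -0.01 0 0 0 0 0;0 -0.008 0 0 0 0 0;0 0 0 0 0 0 0';python3 drive.py '0 -0.008 0 0 0 0 0;0 -0.008 0 0 0 0 0;0 0 0 0 0 0 0'; python3 rk.py 2 -.015 .1925
```

```text
t: 35.05
tool_pos: [0.5319, -0.307, 0.1938]
orientation: [[-0.296, 0.955, 0.002], [0.955, 0.296, -0.003], [-0.004, 0.001, -1.0]]
wrist_force: [1.1, -0.2, -0.1]
finger_gap: 0.628
grasp_force: 63.5
t: 35.35
tool_pos: [0.5371, -0.3234, 0.1932]
orientation: [[-0.297, 0.955, 0.001], [0.955, 0.297, -0.002], [-0.002, 0.0, -1.0]]
wrist_force: [1.4, -0.4, -0.7]
finger_gap: 0.631
grasp_force: 63.5
t: 35.65
tool_pos: [0.5418, -0.3385, 0.1933]
orientation: [[-0.297, 0.955, 0.001], [0.955, 0.297, -0.002], [-0.002, 0.0, -1.0]]
wrist_force: [1.4, -1.4, -1.5]
finger_gap: 0.629
grasp_force: 63.5
shift [0.0001 0.0001 0.0008] turn [ 0.01  0.12 -0.03] F [ 1.4 -1.4 -1.5] gap 0.629 t 35.65
```

```bash
python3 drive.py '0 0 0 0.0015 0 0 0;0 0 0 0.001 0 0 0;0.7 0 0 0 0 0 0;0.78 0 0 0 0 0 0;0.78 0 0 0 0 0 0;0.78 0 0 -0.01 0 0 0;0.78 0 0 -0.03 0 0 0;0.5 0.03 0 -0.02 0 0 0;0 0.026 0 0 0 0 0;0 0 0 0 0 0 0'; python3 drive.py '0 0 0 0 0 0 0;0 0 0 0 0 0 0;0 0 0 0 0 0 0'; python3 rk.py 2 -.065 .190
```

```text
t: 36.65
tool_pos: [0.5247, -0.2804, 0.2519]
orientation: [[-0.301, 0.954, 0.0], [0.954, 0.301, 0.001], [0.001, 0.001, -1.0]]
wrist_force: [0.0, -1.0, 0.3]
finger_gap: 0.273
grasp_force: 0.0
t: 36.95
tool_pos: [0.5248, -0.2847, 0.2506]
orientation: [[-0.297, 0.955, -0.0], [0.955, 0.297, -0.002], [-0.002, -0.001, -1.0]]
wrist_force: [0.1, 0.2, -0.3]
finger_gap: 0.001
grasp_force: 0.0
shift [-0.0062  0.0004  0.0606] turn [-0.03  0.09 -0.05] F [ 0.1  0.2 -0.3] gap 0.001 t 36.95
```

```bash
python3 drive.py '0 0 0 0.02 0 0 0;0 0 0 0.02 0 0 0;0 0 0 0.02 0 0 0;0 0 0 0 0 0 0;0 -0.01 0 0 0 0 0;0 -0.01 0 0 0 0 0;0 -0.007 0 0 0 0 0;0 0 0 0 0 0 0'; python3 drive.py '0 -0.006 0 0 0 0 0;0 -0.006 0 0 0 0 0;0 0 0 0 0 0 0'; python3 drive.py '0 -0.006 0 0 0 0 0;0 -0.004 0 0 0 0 0;0 0 0 0 0 0 0'; python3 rk.py 2 -.010 .190
```

```text
t: 37.75
tool_pos: [0.5331, -0.3115, 0.1915]
orientation: [[-0.296, 0.955, 0.002], [0.955, 0.296, -0.003], [-0.003, 0.001, -1.0]]
wrist_force: [-0.9, -0.2, -1.3]
finger_gap: -0.001
grasp_force: 0.0
t: 38.05
tool_pos: [0.5366, -0.3219, 0.1908]
orientation: [[-0.297, 0.955, 0.0], [0.955, 0.297, -0.002], [-0.002, -0.0, -1.0]]
wrist_force: [-0.3, -0.7, 0.0]
finger_gap: 0.004
grasp_force: 0.0
t: 38.35
tool_pos: [0.5395, -0.3314, 0.1907]
orientation: [[-0.297, 0.955, 0.0], [0.955, 0.297, -0.002], [-0.002, -0.0, -1.0]]
wrist_force: [0.1, -1.1, -0.1]
finger_gap: 0.002
grasp_force: 0.0
shift [-0.0124  0.0002  0.0007] turn [-0.02  0.09 -0.02] F [ 0.1 -1.1 -0.1] gap 0.002 t 38.35
```

```bash
python3 drive.py '0 -0.004 0 0 0 0 0;0 -0.004 0 0 0 0 0;0 0 0 0 0 0 0'; python3 rk.py 2 -.010 .190;python3 drive.py '0 -0.002 0 0 0 0 0;0 0 0 0 0 0 0;0 0 0 0 0 0 0';python3 rk.py 2 -.010 .190;python3 drive.py '0 -0.0015 0 0 0 0 0;0 0 0 0 0 0 0;0 0 0 0 0 0 0'; python3 rk.py 2 -.010 .190; python3 drive.py '0 -0.0015 0 0 0 0 0;0 0 0 0 0 0 0;0 0 0 0 0 0 0'; python3 rk.py 2 -.010 .190
```

```text
t: 38.65
tool_pos: [0.5419, -0.339, 0.1907]
orientation: [[-0.297, 0.955, 0.0], [0.955, 0.297, -0.002], [-0.002, -0.0, -1.0]]
wrist_force: [-0.2, -1.1, 0.0]
finger_gap: 0.001
grasp_force: 0.0
shift [-0.0044  0.0002  0.0007] turn [-0.01  0.1  -0.02] F [-0.2 -1.1  0. ] gap 0.001 t 38.65
t: 38.95
tool_pos: [0.5424, -0.3402, 0.1907]
orientation: [[-0.298, 0.955, 0.0], [0.955, 0.298, -0.001], [-0.001, -0.0, -1.0]]
wrist_force: [0.1, 0.6, -0.4]
finger_gap: -0.004
grasp_force: 0.0
shift [-0.0031  0.      0.0007] turn [-0.01  0.06  0.01] F [ 0.1  0.6 -0.4] gap -0.004 t 38.95
t: 39.25
tool_pos: [0.5428, -0.3416, 0.1907]
orientation: [[-0.298, 0.955, 0.0], [0.955, 0.298, -0.001], [-0.001, -0.0, -1.0]]
wrist_force: [-0.3, -0.4, 0.2]
finger_gap: 0.003
grasp_force: 0.0
shift [-0.0016  0.      0.0007] turn [-0.01  0.06  0.01] F [-0.3 -0.4  0.2] gap 0.003 t 39.25
t: 39.55
tool_pos: [0.5433, -0.3431, 0.1906]
orientation: [[-0.297, 0.955, 0.0], [0.955, 0.297, -0.001], [-0.001, -0.0, -1.0]]
wrist_force: [-0.9, 0.4, 1.0]
finger_gap: 0.001
grasp_force: 0.0
shift [-0.      0.0001  0.0006] turn [-0.02  0.06  0.01] F [-0.9  0.4  1. ] gap 0.001 t 39.55
```

Run:
```python
from h import *
s=save('scene','s11.png'); crop(s,370,210,90,70,6,'c11.png')
```

View pics/c11.png

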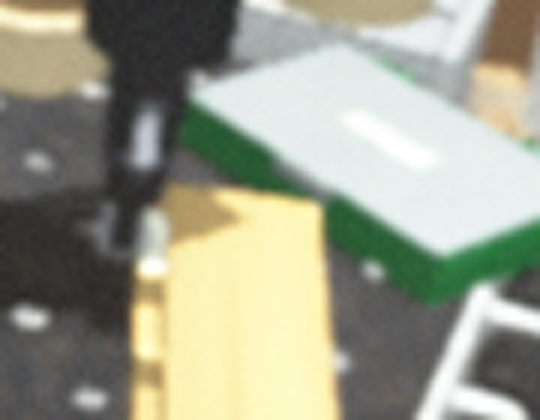

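The white board end sits in the mouth against the finger, at about (152,235). I'll nudge on until the back wall is felt.

```bash
python3 drive.py '0 -0.001 0 0 0 0 0;0 0 0 0 0 0 0;0 0 0 0 0 0 0' | grep force; python3 drive.py '0 -0.001 0 0 0 0 0;0 0 0 0 0 0 0;0 0 0 0 0 0 0' | grep force;python3 rk.py 2 -.010 .190; python3 drive.py '0 -0.001 0 0 0 0 0;0 0 0 0 0 0 0;0 0 0 0 0 0 0'| grep force; python3 rk.py 2 -.010 .190
```

```text
wrist_force: [-0.5, 0.5, 0.3]
grasp_force: 0.0
wrist_force: [0.1, 2.7, 0.9]
grasp_force: 1.2
shift [ 0.0016 -0.      0.0006] turn [-0.02  0.02  0.03] F [0.1 2.7 0.9] gap 0.001 t 40.2
wrist_force: [-2.3, 5.4, 3.7]
grasp_force: 2.9
shift [ 0.0019 -0.0001  0.0006] turn [-0.04 -0.07  0.05] F [-2.3  5.4  3.7] gap 0.002 t 40.5
```

```bash
python3 drive.py '0 0.01 0 0 0 0 0;0 0.01 0 -0.01 0 0 0;0.4 0.01 0 -0.04 0 0 0;0.8 0 0 -0.04 0 0 0;0.8 0 0 0 0 0 0'; python3 bed.py t12.png; python3 go.py .664 .030 .26 -2.08
```

```text
t: 41.0
tool_pos: [0.5364, -0.3176, 0.2867]
orientation: [[-0.298, 0.955, 0.008], [0.955, 0.298, -0.005], [-0.008, 0.006, -1.0]]
wrist_force: [0.2, -0.7, 0.5]
finger_gap: 0.504
grasp_force: 0.0
lane 0 [ 6.64000e-01 -8.16000e-02  8.71363e+01] 7.93 in stand 0.0739 -0.0878
lane 1 [6.66300e-01 2.80000e-03 8.72125e+01] 9.48 in stand 0.0732 -0.0034
lane 2 [ 0.6645  0.0989 86.9914] 7.66 in stand 0.0678 0.0925
shift [0.2934 0.2256 0.0236] turn [ 0.29  0.27 19.41] F [-0.2  0.  -0.1] t 41.05
```

```bash
cat > bed2.py <<'E'
import sys; from h import *
def bed(im,pr=True):
    S=(.5933,.0089,-2.08); xs=np.arange(.030,.134,.0005); ys=np.arange(-.140,.140,.0005); X,Y=np.meshgrid(xs,ys,indexing='ij')
    q=proj('top',place(np.c_[X.ravel(),Y.ravel(),np.full(X.size,.034)],S)).astype(np.float32).reshape(*X.shape,2)
    w=cv2.remap(im,q[...,0],q[...,1],cv2.INTER_CUBIC).astype(int)
    m=((w[...,2]>185)&(w.max(2)-w.min(2)<45)).astype(np.uint8)
    for i,y in enumerate((-.088,0,.088)):
        # mean profile across the inner lane
        j=(np.abs(ys-y)<.035); k=(xs>.05)&(xs<.09)
        px=m[:,j].mean(1); on=np.where((px>.5)&(xs>.040)&(xs<.118))[0]; j2=np.abs(ys-y)<.0405; py=np.where((m[k].mean(0)>.5)&j2)[0]
        print('lane',i,'x',xs[on[[0,-1]]].round(4) if len(on) else None,'y',ys[py[[0,-1]]].round(4) if len(py) else None,'fill',m[np.ix_(k,j)].mean().round(2),'meanRGB',w[np.ix_(k,j)].mean((0,1)).round())
if __name__=='__main__':
    for f in sys.argv[1:]: print(f); bed(cv2.imread('pics/'+f)[:,:,::-1])
E
python3 bed2.py t9.png t12.png
```

```text
t9.png
lane 0 x [0.04  0.095] y [-0.128 -0.048] fill 1.0 meanRGB [246. 246. 246.]
lane 1 x [0.041  0.0985] y [-0.0405  0.0395] fill 1.0 meanRGB [246. 246. 245.]
lane 2 x [0.04   0.0945] y [0.0475 0.128 ] fill 1.0 meanRGB [246. 246. 246.]
t12.png
lane 0 x None y [-0.128  -0.1275] fill 0.0 meanRGB [240. 223. 154.]
lane 1 x [0.041  0.0985] y [-0.0405  0.04  ] fill 1.0 meanRGB [247. 246. 246.]
lane 2 x [0.04   0.0945] y [0.0475 0.128 ] fill 1.0 meanRGB [247. 246. 246.]
```

```bash
python3 drive.py '0.8 0.033 0.025 0 0.3 0.3 0;0.8 0.033 0.025 0 0 0 0;0.8 0.033 0.025 0 0 0 0;0.8 0.033 0.025 0.0 0 0 0;0.8 0.033 0.025 0 0 0 0;0.8 0.033 0.025 0 0 0 0;0.8 0.033 0.025 0 0 0 0;0.8 0.033 0.025 0.0 0 0 6.5;0.8 0.0294 0.0256 0.0236 0 0 6.5;0.8 0 0 0 0 0 6.4'; python3 drive.py '0.8 0 0 0 0 0 0;0.8 0 0 0 0 0 0'; python3 go.py .664 .0303 .22 -2.08
```

```text
t: 42.05
tool_pos: [0.6675, 0.0361, 0.2533]
orientation: [[0.033, 0.999, -0.01], [0.999, -0.032, 0.006], [0.006, -0.01, -1.0]]
wrist_force: [-0.2, 0.3, -1.3]
finger_gap: 0.802
grasp_force: 0.0
t: 42.25
tool_pos: [0.6667, 0.0273, 0.2568]
orientation: [[0.034, 0.999, -0.007], [0.999, -0.034, 0.001], [0.001, -0.007, -1.0]]
wrist_force: [0.6, -0.6, 0.3]
finger_gap: 0.802
grasp_force: 0.0
shift [ 0.0028 -0.0025  0.0369] turn [-0.41 -0.05  0.12] F [ 0.6 -0.6  0.3] t 42.25
```

```bash
python3 drive.py '0.8 0.0028 -0.004 0.018 -0.3 0 0;0.8 0 0 0.018 0 0 0;0.8 0 0 0 0 0 0;0.8 0 0 0 0 0 0'; python3 go.py .664 .0303 .198 -2.08
```

```text
t: 42.65
tool_pos: [0.663, 0.0298, 0.2217]
orientation: [[0.037, 0.999, -0.001], [0.999, -0.037, 0.002], [0.002, -0.001, -1.0]]
wrist_force: [0.8, -0.7, -0.2]
finger_gap: 0.798
grasp_force: 0.0
shift [0.0004 0.001  0.0237] turn [-0.07 -0.11 -0.02] F [ 0.8 -0.7 -0.2] t 42.65
```

```bash
python3 drive.py '0.8 0 0.001 0.012 0 0 0;0.8 0 0 0.0115 0 0 0;0.8 0 0 0 0 0 0;0.8 0 0 0 0 0 0'; python3 go.py .664 .0303 .198 -2.08;  python3 drive.py '0 0 0 0 0 0 0;0 0 0 0 0 0 0;0 0 0 0 0 0 0;0 0 0 0 0 0 0;0 0 0 0 0 0 0'; python3 drive.py '0 0 0 -0.02 0 0 0;0 0 0 -0.03 0 0 0;0 0 0 -0.03 0 0 0;0 0 0 0 0 0 0'; python3 rk.py 1 -.07 .25
```

```text
t: 43.05
tool_pos: [0.6639, 0.0311, 0.1971]
orientation: [[0.036, 0.999, -0.002], [0.999, -0.036, 0.002], [0.002, -0.002, -1.0]]
wrist_force: [0.5, -1.0, -0.5]
finger_gap: 0.801
grasp_force: 0.0
shift [-0.0008  0.0001 -0.0009] turn [-0.13 -0.12 -0.  ] F [ 0.5 -1.  -0.5] t 43.05
t: 43.55
tool_pos: [0.6643, 0.0311, 0.1983]
orientation: [[0.036, 0.999, -0.0], [0.999, -0.036, 0.002], [0.002, -0.0, -1.0]]
wrist_force: [-1.7, -0.5, 5.5]
finger_gap: 0.633
grasp_force: 63.5
t: 43.95
tool_pos: [0.6654, 0.0306, 0.2817]
orientation: [[0.037, 0.999, 0.005], [0.999, -0.037, 0.002], [0.003, 0.005, -1.0]]
wrist_force: [0.5, 0.3, -0.2]
finger_gap: 0.631
grasp_force: 63.4
shift [-0.3447 -0.1944  0.0298] turn [  0.33  -0.1  -19.4 ] F [ 0.5  0.3 -0.2] gap 0.631 t 43.95
```

```bash
python3 drive.py '0 -0.0383 -0.0216 0 0.3 0 0;0 -0.0383 -0.0216 0 0 0 0;0 -0.0383 -0.0216 0 0 0 0;0 -0.0383 -0.0216 0 0 0 0;0 -0.0383 -0.0216 0 0 0 0;0 -0.0383 -0.0216 0 0 0 0;0 -0.0383 -0.0216 0 0 0 0;0 -0.0383 -0.0216 0 0 0 0;0 -0.0383 -0.0216 0 0 0 0;0 0 0 0.0 0 0 -6.5'; python3 drive.py '0 0 0 0.02 0 0 -6.4;0 0 0 0.01 0 0 -6.4;0 0 0 0 0 0 0'; python3 rk.py 1 -.07 .1925
```

```text
t: 44.95
tool_pos: [0.453, -0.312, 0.278]
orientation: [[-0.069, 0.998, -0.009], [0.998, 0.069, -0.001], [-0.0, -0.009, -1.0]]
wrist_force: [0.5, 0.1, -1.0]
finger_gap: 0.631
grasp_force: 63.4
t: 45.25
tool_pos: [0.4564, -0.3061, 0.2464]
orientation: [[-0.297, 0.955, -0.009], [0.955, 0.297, 0.004], [0.007, -0.007, -1.0]]
wrist_force: [-0.9, -0.8, -0.9]
finger_gap: 0.633
grasp_force: 63.4
shift [-0.0016  0.0024  0.0539] turn [-0.41 -0.38 -0.  ] F [-0.9 -0.8 -0.9] gap 0.633 t 45.25
```

```bash
python3 drive.py '0 -0.0 0.0012 0.02 -0.3 -0.3 0;0 0 0 0.02 0 0 0;0 0 0 0.0135 0 0 0;0 0 0 0 0 0 0;0 0 0 0 0 0 0'; python3 rk.py 1 -.07 .1925
```

```text
t: 45.75
tool_pos: [0.4582, -0.306, 0.1947]
orientation: [[-0.295, 0.956, -0.0], [0.956, 0.295, -0.001], [-0.001, -0.001, -1.0]]
wrist_force: [-0.0, 0.0, -0.4]
finger_gap: 0.624
grasp_force: 63.4
shift [-0.0007  0.0003  0.0022] turn [-0.03  0.05 -0.15] F [-0.   0.  -0.4] gap 0.624 t 45.75
```

```bash
python3 drive.py '0 -0.01 0.0003 0.0015 0 0 -0.15;0 -0.01 0 0 0 0 0;0 0 0 0 0 0 0'; python3 drive.py '0 -0.01 0 0 0 0 0;0 -0.008 0 0 0 0 0;0 0 0 0 0 0 0';python3 drive.py '0 -0.008 0 0 0 0 0;0 -0.0085 0 0 0 0 0;0 0 0 0 0 0 0'; python3 rk.py 1 -.015 .1925
```

```text
t: 46.05
tool_pos: [0.4648, -0.3271, 0.1936]
orientation: [[-0.297, 0.955, 0.002], [0.955, 0.297, -0.003], [-0.004, 0.001, -1.0]]
wrist_force: [-0.3, -0.6, -0.4]
finger_gap: 0.629
grasp_force: 63.4
t: 46.35
tool_pos: [0.4699, -0.3436, 0.1931]
orientation: [[-0.297, 0.955, 0.001], [0.955, 0.297, -0.002], [-0.002, 0.0, -1.0]]
wrist_force: [-0.1, 0.6, -0.9]
finger_gap: 0.63
grasp_force: 63.4
t: 46.65
tool_pos: [0.4748, -0.3593, 0.1931]
orientation: [[-0.297, 0.955, 0.001], [0.955, 0.297, -0.002], [-0.002, -0.0, -1.0]]
wrist_force: [-0.2, 0.4, -2.0]
finger_gap: 0.628
grasp_force: 63.4
shift [0.     0.0002 0.0006] turn [-0.01  0.13  0.  ] F [-0.2  0.4 -2. ] gap 0.628 t 46.65
```

```bash
python3 drive.py '0 0 0 0.0015 0 0 0;0 0 0 0.001 0 0 0;0.7 0 0 0 0 0 0;0.78 0 0 0 0 0 0;0.78 0 0 0 0 0 0;0.78 0 0 -0.01 0 0 0;0.78 0 0 -0.03 0 0 0;0.5 0.03 0 -0.02 0 0 0;0 0.026 0 0 0 0 0;0 0 0 0 0 0 0'; python3 drive.py '0 0 0 0 0 0 0;0 0 0 0 0 0 0;0 0 0 0 0 0 0'; python3 rk.py 1 -.071 .190
```

```text
t: 47.65
tool_pos: [0.4575, -0.3013, 0.2517]
orientation: [[-0.301, 0.954, 0.0], [0.954, 0.301, 0.001], [0.001, 0.001, -1.0]]
wrist_force: [0.4, 1.0, -0.4]
finger_gap: 0.273
grasp_force: 0.0
t: 47.95
tool_pos: [0.458, -0.3053, 0.2504]
orientation: [[-0.298, 0.955, 0.0], [0.955, 0.298, -0.002], [-0.002, -0.0, -1.0]]
wrist_force: [0.4, 0.5, 0.1]
finger_gap: -0.002
grasp_force: 0.0
shift [-0.0005  0.0003  0.0604] turn [-0.02  0.09  0.01] F [0.4 0.5 0.1] gap -0.002 t 47.95
```

```bash
python3 drive.py '0 0 0 0.02 0 0 0;0 0 0 0.02 0 0 0;0 0 0 0.02 0 0 0;0 0 0 0 0 0 0;0 -0.01 0 0 0 0 0;0 -0.01 0 0 0 0 0;0 -0.007 0 0 0 0 0;0 0 0 0 0 0 0' | grep wrist; python3 drive.py '0 -0.006 0 0 0 0 0;0 -0.006 0 0 0 0 0;0 -0.006 0 0 0 0 0;0 -0.006 0 0 0 0 0;0 -0.004 0 0 0 0 0;0 0 0 0 0 0 0;0 0 0 0 0 0 0'|grep wrist; python3 rk.py 1 -.0085 .190;python3 drive.py '0 -0.002 0 0 0 0 0;0 0 0 0 0 0 0;0 0 0 0 0 0 0' | grep wrist; python3 drive.py '0 -0.0015 0 0 0 0 0;0 0 0 0 0 0 0;0 0 0 0 0 0 0' | grep wrist; python3 rk.py 1 -.0085 .190
```

```text
wrist_force: [-0.1, 0.5, 0.2]
wrist_force: [-0.5, -0.0, -1.1]
shift [-0.0087  0.0001  0.0004] turn [-0.02  0.06  0.05] F [-0.5 -0.  -1.1] gap -0.0 t 49.45
wrist_force: [1.1, 0.6, 0.4]
wrist_force: [0.6, 0.0, 0.2]
shift [-0.0053 -0.      0.0005] turn [-0.02  0.06  0.06] F [0.6 0.  0.2] gap 0.002 t 50.05
```

```bash
python3 drive.py '0 -0.002 0 0 0 0 0;0 -0.002 0 0 0 0 0;0 0 0 0 0 0 0' | grep wrist; python3 drive.py '0 -0.001 0 0 0 0 0;0 0 0 0 0 0 0;0 0 0 0 0 0 0' | grep wrist; python3 rk.py 1 -.0085 .190;python3 drive.py '0 -0.001 0 0 0 0 0;0 0 0 0 0 0 0;0 0 0 0 0 0 0' | grep wrist; python3 rk.py 1 -.0085 .190
```

```text
wrist_force: [-0.0, -0.6, 0.1]
wrist_force: [-0.3, -0.1, -0.9]
shift [-0.0003  0.      0.0005] turn [-0.02  0.07  0.06] F [-0.3 -0.1 -0.9] gap 0.002 t 50.65
wrist_force: [-1.1, 4.6, 2.6]
shift [ 0.0002 -0.0001  0.0004] turn [-0.03 -0.    0.08] F [-1.1  4.6  2.6] gap -0.001 t 50.95
```

```bash
python3 drive.py '0 0.01 0 0 0 0 0;0 0.01 0 -0.01 0 0 0;0.4 0.01 0 -0.04 0 0 0;0.8 0 0 -0.04 0 0 0;0.8 0 0 0 0 0 0'
python3 - <<'E'
from h import *
save('top','t13.png')
E
python3 bed2.py t13.png; python3 go.py .6649 .1194 .26 -2.08
```

```text
t: 51.45
tool_pos: [0.4692, -0.3376, 0.286]
orientation: [[-0.299, 0.954, 0.007], [0.954, 0.299, -0.006], [-0.008, 0.005, -1.0]]
wrist_force: [-0.1, -0.2, -0.3]
finger_gap: 0.509
grasp_force: 0.0
t13.png
lane 0 x None y [-0.128  -0.1275] fill 0.0 meanRGB [240. 224. 155.]
lane 1 x None y [-0.0405 -0.04  ] fill 0.0 meanRGB [240. 224. 155.]
lane 2 x [0.04   0.0945] y [0.0475 0.128 ] fill 1.0 meanRGB [247. 247. 246.]
shift [0.3772 0.3235 0.0228] turn [ 0.26  0.28 19.47] F [ 0.8  0.  -0.8] t 51.5
```

```bash
python3 drive.py '0.8 0.035 0.03 0 0.3 0.3 0;0.8 0.035 0.03 0 0 0 0;0.8 0.035 0.03 0 0 0 0;0.8 0.035 0.03 0.0 0 0 0;0.8 0.035 0.03 0 0 0 0;0.8 0.035 0.03 0 0 0 0;0.8 0.035 0.03 0 0 0 0;0.8 0.035 0.03 0 0 0 0;0.8 0.035 0.03 0 0 0 0;0.8 0.035 0.03 0 0 0 0'; python3 drive.py '0.8 0.0272 0.0235 0 0 0 6.5;0.8 0 0 0 0 0 6.5;0.8 0 0 0.015 0 0 6.4;0.8 0 0 0 0 0 0;0.8 0 0 0 0 0 0'; python3 go.py .6649 .1194 .22 -2.08
```

```text
t: 52.5
tool_pos: [0.65, 0.0884, 0.2795]
orientation: [[-0.299, 0.954, -0.008], [0.954, 0.299, 0.002], [0.004, -0.007, -1.0]]
wrist_force: [1.1, -1.4, -0.3]
finger_gap: 0.803
grasp_force: 0.0
t: 53.0
tool_pos: [0.6638, 0.1193, 0.2646]
orientation: [[0.032, 0.999, -0.008], [0.999, -0.032, 0.002], [0.001, -0.008, -1.0]]
wrist_force: [0.4, 0.2, 0.0]
finger_gap: 0.803
grasp_force: 0.0
shift [0.     0.0014 0.0446] turn [-0.47 -0.08  0.22] F [0.4 0.2 0. ] t 53.0
```

```bash
python3 drive.py '0.8 0 0 0.02 -0.4 0 0.2;0.8 0 0 0.02 0 0 0;0.8 0 0 0.01 0 0 0;0.8 0 0 0 0 0 0;0.8 0 0 0 0 0 0'; python3 go.py .6649 .1194 .198 -2.08
```

```text
t: 53.5
tool_pos: [0.6645, 0.1191, 0.216]
orientation: [[0.039, 0.999, 0.001], [0.999, -0.039, 0.002], [0.002, 0.001, -1.0]]
wrist_force: [0.3, -0.5, 0.3]
finger_gap: 0.8
grasp_force: 0.0
shift [0.0002 0.0004 0.018 ] turn [ 0.06 -0.13 -0.13] F [ 0.3 -0.5  0.3] t 53.5
```

```bash
python3 drive.py '0.8 0 0 0.009 0 0 0;0.8 0 0 0.0085 0 0 0;0.8 0 0 0 0 0 0;0.8 0 0 0 0 0 0'; python3 go.py .6649 .1194 .198 -2.08;  python3 drive.py '0 0 0 0 0 0 0;0 0 0 0 0 0 0;0 0 0 0 0 0 0;0 0 0 0 0 0 0;0 0 0 0 0 0 0'; python3 drive.py '0 0 0 -0.02 0 0 0;0 0 0 -0.03 0 0 0;0 0 0 -0.03 0 0 0;0 0 0 0 0 0 0'; python3 rk.py 0 -.07 .25
```

```text
t: 53.9
tool_pos: [0.6641, 0.1195, 0.1975]
orientation: [[0.039, 0.999, -0.0], [0.999, -0.039, 0.002], [0.002, -0.0, -1.0]]
wrist_force: [0.3, -0.5, 0.1]
finger_gap: 0.798
grasp_force: 0.0
shift [-0.      0.0008 -0.0005] turn [-0.01 -0.11 -0.15] F [ 0.3 -0.5  0.1] t 53.9
t: 54.4
tool_pos: [0.6644, 0.1194, 0.1985]
orientation: [[0.039, 0.999, 0.001], [0.999, -0.039, 0.002], [0.002, 0.001, -1.0]]
wrist_force: [-1.4, -0.0, 5.4]
finger_gap: 0.629
grasp_force: 63.4
t: 54.8
tool_pos: [0.6656, 0.119, 0.2821]
orientation: [[0.039, 0.999, 0.007], [0.999, -0.039, 0.003], [0.004, 0.007, -1.0]]
wrist_force: [0.4, -0.6, -0.5]
finger_gap: 0.629
grasp_force: 63.3
shift [-0.457  -0.2562  0.0287] turn [  0.44  -0.13 -19.55] F [ 0.4 -0.6 -0.5] gap 0.629 t 54.8
```

```bash
python3 drive.py '0 -0.0381 -0.02135 0 0.3 0 0;0 -0.0381 -0.02135 0 0 0 0;0 -0.0381 -0.02135 0 0 0 0;0 -0.0381 -0.02135 0 0 0 0;0 -0.0381 -0.02135 0 0 0 0;0 -0.0381 -0.02135 0 0 0 0;0 -0.0381 -0.02135 0 0 0 0;0 -0.0381 -0.02135 0 0 0 0;0 -0.0381 -0.02135 0 0 0 0;0 -0.0381 -0.02135 0 0 0 0'; python3 drive.py '0 -0.0381 -0.02135 0 0 0 0;0 -0.0381 -0.02135 0 0 0 0;0 0 0 0 0 0 -6.5;0 0 0 0.015 0 0 -6.5;0 0 0 0.01 0 0 -6.5;0 0 0 0 0 0 0;0 0 0 0 0 0 0'; python3 rk.py 0 -.07 .1925
```

```text
t: 55.8
tool_pos: [0.4348, -0.2543, 0.2776]
orientation: [[0.039, 0.999, -0.005], [0.999, -0.039, 0.002], [0.002, -0.005, -1.0]]
wrist_force: [0.5, -0.2, -1.2]
finger_gap: 0.629
grasp_force: 63.3
t: 56.5
tool_pos: [0.3901, -0.3275, 0.2528]
orientation: [[-0.293, 0.956, -0.005], [0.956, 0.293, 0.003], [0.004, -0.004, -1.0]]
wrist_force: [0.3, -0.7, -0.8]
finger_gap: 0.626
grasp_force: 63.3
shift [-0.0007  0.002   0.0603] turn [-0.24 -0.24 -0.24] F [ 0.3 -0.7 -0.8] gap 0.626 t 56.5
```

```bash
python3 drive.py '0 -0.0 0.0016 0.02 -0.2 -0.2 -0.24;0 0 0 0.02 0 0 0;0 0 0 0.02 0 0 0;0 0 0 0 0 0 0;0 0 0 0 0 0 0'; python3 rk.py 0 -.07 .1925
```

```text
t: 57.0
tool_pos: [0.3918, -0.327, 0.1934]
orientation: [[-0.299, 0.954, -0.001], [0.954, 0.299, -0.0], [0.0, -0.001, -1.0]]
wrist_force: [0.2, -0.0, -0.5]
finger_gap: 0.626
grasp_force: 63.4
shift [-0.0005 -0.0001  0.0009] turn [-0.04 -0.01  0.12] F [ 0.2 -0.  -0.5] gap 0.626 t 57.0
```

```bash
python3 drive.py '0 -0.01 0 0 0 0 0.1;0 -0.01 0 0 0 0 0;0 0 0 0 0 0 0' | grep -v ori; python3 drive.py '0 -0.01 0 0 0 0 0;0 -0.008 0 0 0 0 0;0 0 0 0 0 0 0' | grep -v ori;python3 drive.py '0 -0.008 0 0 0 0 0;0 -0.0085 0 0 0 0 0;0 0 0 0 0 0 0'; python3 rk.py 0 -.015 .1925
```

```text
t: 57.3
tool_pos: [0.3983, -0.3481, 0.1938]
wrist_force: [0.4, -0.9, -1.1]
finger_gap: 0.628
grasp_force: 63.4
t: 57.6
tool_pos: [0.4033, -0.3647, 0.193]
wrist_force: [0.6, 0.6, -0.6]
finger_gap: 0.626
grasp_force: 63.4
t: 57.9
tool_pos: [0.4082, -0.3803, 0.193]
orientation: [[-0.298, 0.954, 0.0], [0.954, 0.298, -0.001], [-0.001, -0.0, -1.0]]
wrist_force: [-0.4, -0.8, -0.4]
finger_gap: 0.629
grasp_force: 63.4
shift [0.0003 0.0001 0.0005] turn [-0.01  0.07  0.05] F [-0.4 -0.8 -0.4] gap 0.629 t 57.9
```

```bash
python3 drive.py '0 0 0 0.0015 0 0 0;0 0 0 0.001 0 0 0;0.7 0 0 0 0 0 0;0.78 0 0 0 0 0 0;0.78 0 0 0 0 0 0;0.78 0 0 -0.01 0 0 0;0.78 0 0 -0.03 0 0 0;0.5 0.03 0 -0.02 0 0 0;0 0.026 0 0 0 0 0;0 0 0 0 0 0 0' | grep wrist; python3 drive.py '0 0 0 0 0 0 0;0 0 0 0 0 0 0;0 0 0 0 0 0 0'; python3 rk.py 0 -.071 .190
```

```text
wrist_force: [0.6, 0.1, -0.4]
t: 59.2
tool_pos: [0.3914, -0.3263, 0.2503]
orientation: [[-0.298, 0.954, -0.0], [0.954, 0.298, -0.0], [-0.0, -0.0, -1.0]]
wrist_force: [-0.2, 0.4, -0.4]
finger_gap: 0.0
grasp_force: 0.0
shift [-0.0003  0.0001  0.0603] turn [-0.03  0.01  0.06] F [-0.2  0.4 -0.4] gap 0.0 t 59.2
```

```bash
python3 drive.py '0 0 0 0.02 0 0 0;0 0 0 0.02 0 0 0;0 0 0 0.02 0 0 0;0 0 0 0 0 0 0;0 -0.01 0 0 0 0 0;0 -0.01 0 0 0 0 0;0 -0.007 0 0 0 0 0;0 0 0 0 0 0 0' | grep wrist; python3 drive.py '0 -0.006 0 0 0 0 0;0 -0.006 0 0 0 0 0;0 -0.006 0 0 0 0 0;0 -0.006 0 0 0 0 0;0 -0.006 0 0 0 0 0;0 0 0 0 0 0 0;0 0 0 0 0 0 0'|grep wrist; python3 rk.py 0 -.0085 .190;python3 drive.py '0 -0.002 0 0 0 0 0;0 -0.001 0 0 0 0 0;0 0 0 0 0 0 0' | grep wrist; python3 rk.py 0 -.0085 .190
```

```text
wrist_force: [-0.1, 0.2, -0.6]
wrist_force: [0.6, 1.0, -0.3]
shift [-0.0064  0.      0.0003] turn [-0.02 -0.01  0.08] F [ 0.6  1.  -0.3] gap -0.001 t 60.7
wrist_force: [0.4, -0.4, 0.2]
shift [-0.0035 -0.0001  0.0004] turn [-0.02 -0.01  0.1 ] F [ 0.4 -0.4  0.2] gap 0.001 t 61.0
```

```bash
python3 drive.py '0 -0.002 0 0 0 0 0;0 0 0 0 0 0 0;0 0 0 0 0 0 0' | grep wrist; python3 drive.py '0 -0.001 0 0 0 0 0;0 0 0 0 0 0 0;0 0 0 0 0 0 0' | grep wrist; python3 rk.py 0 -.0085 .190;python3 drive.py '0 -0.001 0 0 0 0 0;0 0 0 0 0 0 0;0 0 0 0 0 0 0' | grep wrist; python3 rk.py 0 -.0085 .190
```

```text
wrist_force: [0.6, -0.9, -0.0]
wrist_force: [-0.4, 1.5, 0.0]
shift [-0.0005 -0.0001  0.0004] turn [-0.02 -0.01  0.1 ] F [-0.4  1.5  0. ] gap 0.005 t 61.6
wrist_force: [0.2, 2.5, 0.8]
shift [ 0.0002 -0.0001  0.0003] turn [-0.03 -0.05  0.11] F [0.2 2.5 0.8] gap -0.0 t 61.9
```

```bash
python3 drive.py '0 0.01 0 0 0 0 0;0 0.02 0 -0.01 0 0 0;0 0.04 0 -0.04 0 0 0;0 0.045 0 -0.04 0 0 0;0 0.045 0 -0.03 0 0 0;0 0.045 0 0 0 0 0;0 0.045 0 0 0 0 0;0 0.045 0 0 0 0 0;0 0.045 0 0 0 0 0;0 0 0 0 0 0 0' | grep -v ori
python3 - <<'E'
from h import *
t=save('top','t20.png'); t0=cv2.imread('pics/top0.png')[:,:,::-1]
S=(.4795,-.3735,-72.7); xs=np.arange(-.04,.016,.002)
def prof(im,y):
    Y=np.arange(-.020,.0201,.002); X,YY=np.meshgrid(xs,Y+y,indexing='ij')
    q=proj('top',place(np.c_[X.ravel(),YY.ravel(),np.full(X.size,.026)],S)).astype(np.float32).reshape(*X.shape,2)
    return cv2.remap(im,q[...,0],q[...,1],cv2.INTER_LINEAR)[...,2].mean(1).astype(int)
for y in(-.07,0,.07): print('now',prof(t,y)[10:],'was',prof(t0,y)[10:])
print((xs*1000).round()[10:])
s=save('scene','s20.png')
d=(np.abs(t.astype(int)-t0).max(2)>60).astype(np.uint8); n,_,st,c=cv2.connectedComponentsWithStats(cv2.morphologyEx(d,cv2.MORPH_OPEN,np.ones((3,3)))); print([(st[i].tolist()) for i in range(1,n) if st[i][4]>12])
E
python3 bed2.py t20.png
```

```text
t: 62.9
tool_pos: [0.311, -0.0725, 0.2967]
wrist_force: [-0.0, -0.3, -0.4]
finger_gap: -0.003
grasp_force: 0.0
now [ 79  80  80  78  73  70  73  79  95 132 189 234 248 249 246 230 191 153] was [ 79  80  79  77  72  73  88 111 130 138 136 129 115  98  87  88  99 118]
now [ 77  76  74  72  68  66  71  82 100 133 188 233 249 249 247 234 198 154] was [ 75  75  74  72  67  69  85 114 140 150 147 137 124 105  91  88  99 116]
now [ 82  83  81  79  73  68  71  79  89 124 183 234 250 251 248 228 182 140] was [ 80  81  81  77  71  69  87 118 143 152 150 141 125 103  87  86  97 113]
[-20. -18. -16. -14. -12. -10.  -8.  -6.  -4.  -2.   0.   2.   4.   6.
   8.  10.  12.  14.]
[[186, 197, 28, 21, 468], [409, 198, 9, 18, 71], [138, 210, 23, 28, 465], [417, 220, 9, 18, 74], [179, 243, 20, 28, 473], [425, 242, 8, 17, 77], [0, 257, 4, 7, 26], [336, 259, 5, 5, 23], [10, 263, 67, 49, 1009], [101, 273, 20, 6, 77], [71, 275, 3, 5, 15], [321, 275, 5, 5, 22], [352, 274, 4, 6, 22], [26, 290, 4, 4, 15], [115, 291, 5, 5, 21], [305, 291, 5, 5, 24], [147, 292, 4, 4, 16], [336, 292, 6, 4, 22], [0, 305, 13, 23, 21
[... 262 characters left out ...]
 6, 78], [113, 366, 14, 8, 70], [278, 373, 9, 24, 157], [112, 374, 8, 6, 37], [289, 375, 7, 9, 58], [298, 375, 39, 26, 403], [250, 376, 17, 38, 294], [106, 381, 11, 12, 87], [287, 386, 7, 14, 82], [341, 389, 8, 8, 63], [353, 391, 6, 6, 36], [362, 391, 5, 6, 30], [297, 394, 10, 11, 67], [99, 399, 13, 9, 75], [360, 398, 9, 22, 131], [340, 400, 8, 12, 84], [351, 400, 8, 17, 96], [69, 407, 4, 6, 22], [117, 408, 17, 12, 162], [163, 410, 4, 6, 22], [195, 411, 5, 5, 25], [228, 411, 4, 5, 20]]
t20.png
lane 0 x None y [-0.128  -0.1275] fill 0.0 meanRGB [238. 220. 151.]
lane 1 x None y [-0.0405 -0.04  ] fill 0.0 meanRGB [238. 220. 151.]
lane 2 x None y [0.0475 0.0475] fill 0.0 meanRGB [238. 221. 151.]
```

```bash
python3 -c "
from station import bot, cam, get_obs
print(bot.finish_job())"
```

```text
the job is handed in; nothing more can be done
None
```

The job is handed in: all three boards were turned face up and pushed home, one in each rack slot with ends flush by the final top-view check; the leaf is down again and the tools and scraps weren't moved, but I viewed 15 pictures, one over the limit of 14.

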